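# Lock the clamp bar of a phone repair cradle with its pin

### The arm

A 6-joint arm with a two-finger parallel gripper is mounted at the origin on the work surface. World frame = base frame: x ahead of the robot, y to its left, z up, the work surface at z = 0. Lengths are in m, angles in degrees, forces in N, time in s.
With the tool pointing down it reaches from about 0.35 to 0.875 m from the base axis. Payload 4.2 kg.
Tool frame: the origin (TCP) lies between the finger pads; the fingertips stand 8 mm ahead of it and the grasp point (between the pads) lies 11 mm behind it; x points along the fingers, y is the direction in which the jaws open and shut, and the axes are right-handed (so a half turn about x gives the same grasp; the last joint's range is limited). The gripper opens to 87 mm and grips with 3 to 60 N. Pads are 19 mm wide; open, the fingers measure 117 mm over their backs; the gripper's body (75 mm by 190 mm) begins 51 mm behind the grasp point.
Start: joints at [-57.09, 22.042, 0.453, 0, -68.411, -14.817], TCP at [0.194, -0.594, 0.231] pointing down, gripper open.
Joint ranges: [-179.83, 179.83], [-69.29, 118.12], [-61.27, 80.66], [-181.25, 117.63], [-171.15, -9.14], [-177.46, 177.46]. Speed limits (degrees/s): [159.86, 159.86, 180, 180, 180, 180].

### API

Orientations are given as a 3x3 rotation matrix whose columns are the frame's x, y, z axes.
In Python, from station import r gives the robot as it stands. The module is installed in compiled form; this text tells all that it offers.
- The arm moves only by the tool move_arm, never from a script. Its argument "increments" is one flat list of numbers, 7 for each row, row after row: the turn, a rotation vector about the tool's x, y, z in degrees, then the shift along the tool's x, y, z in m, then the finger opening in m, from 0 to 0.087. A call has 1 to 12 rows; each row is the pose to reach, as a shift and turn from the pose commanded when the call began, along the tool's axes at that moment; what a row does not reach only later rows make up. A row lasts 1/12 s, in which the tool goes at most 41.7 mm and 7.16 degrees, less where a joint would pass 70% of its speed; a pose out of reach is approached as far as the arm can. A call with a gripper value outside its range is refused whole. The fingers move at their own pace and stop on an object; the grip force is fixed at half the most. Time passes only in rows, so rows that repeat a pose let the fingers close. It gives the time, the measured TCP pose, the force and the opening at its end, in the units of the state.
- r.sense(): the state, without advancing time (a new reading comes with each control period).
- r.capture(name): name is "side" or "top" or "wrist"; returns the picture (400x640x3 uint8, red, green, blue); there is no depth.
- r.calibration(name): a dict with "fx", "fy", "cx", "cy" (pixels), "rvec" (rotation vector, rad) and "tvec" (3), from world to camera coordinates, as OpenCV has them; the wrist camera has in their place "tool_from_camera" (4x4, takes a point from camera to tool coordinates, whose origin is the TCP and whose axes are the tool frame's). Camera axes: x right, y down, z forward; pixel columns grow to the right and rows downward; lengths in m; the calibration is good to about 2 mm. A picture is of the moment at which its call begins: read the wrist's pose just before it. calibration takes no time and is no camera call.
- r.finish_job(): hands the job in, once; it reports no verdict.
The state is a dict: "time_s": time; "joints": joint angles; "joint_velocities": joint speeds; "effort": joint torques, N m; "tcp_pos": TCP position; "ee_rot": TCP orientation; "wrist_force": force on the tool from outside, world axes, zero at the start; "moment": the same for the moment, N m; "gripper_width": opening from 0.0 (shut) to 1.0 (fully open).
Only numpy, scipy, OpenCV 4.12 (cv2) and the standard library are available. Lean on these libraries where they do the work, as an engineer would, in place of code of your own. Each camera call takes 0.05 s, during which the arm holds its last target.

### The job

Swing the yellow clamp bar of the sloping cradle down across the phone until it meets its stop in the green fork. Then pull the red-handled lock pin out of its holder, past the sprung catch, and push it through the fork and the slotted eye of the bar until its collar sits down on the fork; let go of it. Leave the loose things lying around where they are.

Things in the scene. Friction and masses are not known exactly. Their poses are not given: they have to be found in the camera images.
- stand: Fixed cradle: dark steel foot 160 x 250 x 12 mm carrying an aluminium deck (140 mm up the slope, 200 mm wide) that slopes at 35 deg, low edge towards -x of the stand, with a black phone on it. Origin: centre of the foot's underside; z up, x the level direction of climb. The deck's surface centre is 85 mm above the origin.
- fork_mid (a point): Point on the deck at the middle of the green fork's range of setting, level with the fork's upper face. Frame: x uphill along the slope, y across it, z out of the deck (35 deg from vertical, leaning to the stand's -x). The fork was clamped on its rail up to 6 mm to either side (along y; not measured): the centre of its 16 mm pin hole lies there, x and z as here. The pin goes in along -z.
- deck: The cradle's aluminium deck with the fork (44 x 44 mm) at its +y end; axes as fork_mid's, origin at the centre of its surface (fork_mid is at -20, 105, 34 mm). Below the fork's upper face: upper plate 0 to 8 mm, gap for the bar's end 8 to 22 mm (open uphill, walled downhill), lower plate 22 to 30 mm with a 17.5 mm hole in line, open below.
- bar (a joint): Angle (rad) of the yellow clamp bar, hinged near the -y end of the deck on an axis along the point's z. 0: at its stop, across the phone, slotted eye in the fork and under its hole wherever the fork is set. Grows as the bar is swung uphill (+x of fork_mid's frame). Friction holds it where it is left.
- bar_knob (a point): Centre of the top of the black push knob on the bar: 16 mm diameter, 38 mm tall above the bar, 105 mm from the hinge axis, 110 mm from fork_mid when closed. The knob stands along z of fork_mid's frame; its top is then 28 mm above the fork's upper face. The bar is 22 mm wide, 10 mm thick.
- bar_eye (a point): Centre, on the bar's upper side, of the slotted eye (20 mm wide, 34 mm long along the bar) in the bar's 36 x 52 mm end, 215 mm from the hinge axis; when closed, it is 10 mm below fork_mid.
- holder: Fixed grey pin holder, a block 46 x 46 mm and 72 mm tall with a vertical hole at the origin (centre of underside) on a foot 100 x 80 mm. On its +x side a spring-loaded orange ball catch (its dark box reaches 18 mm above the block, 28 to 44 mm from the hole's axis) hooks 2 mm over the pin's collar; a straight pull upward of about 10 N passes it.
- pin: Loose lock pin, 121 mm long, 130 g, upright in the holder at the start. Origin: centre of its collar's underside (on the block's top); z along the pin to the handle. Collar 26 mm diameter, 5 mm thick; 16 mm neck up to 21 mm above the origin; red handle from 21 to 61 mm above it, 16 mm thick along the pin's x, 30 mm wide along its y.
- pin_nose (a point): Tip of the pin's 14 mm round steel shank, 60 mm below the pin's origin; the last 3 mm is a cone that narrows to 10 mm.
- tray: Loose steel parts tray 90 x 140 x 22 mm; origin centre of its underside. Not to be disturbed.
- driver: Loose blue screwdriver, 170 mm long, lying; origin at its underside. Not to be disturbed.
- flux: Loose amber bottle, 52 mm diameter, 120 mm tall; origin centre of its underside. Not to be disturbed.
- old_phone: Loose black phone 75 x 150 x 10 mm lying flat; origin centre of its underside. Not to be disturbed.
There are look-alikes about, which are no part of the job. There is more than one size of the pin; the one meant has the size given above.

How it is judged (in metres and radians):
On the way, in this order (a step that is already met when the one before it is completed fails the run):
1. the bar is swung to its stop (value of joint bar below 0.025 rad), for 0.2 s.
2. the pin is out of its holder (z of pin_nose in the frame of holder above 0.075 m), for 0.1 s.
At the end, for the whole second after the job is handed in: Bar closed (within 0.04 rad of its stop); pin through fork and eye, released and at rest: collar underside within 4 mm of the fork's upper face and, from fork_mid, within 5 mm along the slope and 11 mm across it; pin axis within 7 deg of z (value of joint bar below 0.04 rad and x of pin in the frame of fork_mid between -0.005 and 0.005 m and y of pin in the frame of fork_mid between -0.011 and 0.011 m and z of pin in the frame of fork_mid between -0.004 and 0.004 m and angle between the z axis of pin and the z axis of fork_mid, either way round below 0.12 rad and linear speed of pin below 0.02 m/s); the robot touches nothing.
It fails at once if the parts tray is moved by more than 25 mm or tipped (distance of tray from where it was at the start of the episode above 0.025 m or angle between tray's own z axis and vertical above 0.5 rad).
It fails at once if the bottle is moved by more than 25 mm or tipped (distance of flux from where it was at the start of the episode above 0.025 m or angle between flux's own z axis and vertical above 0.5 rad).
It fails at once if the old phone is moved by more than 25 mm or tipped (distance of old_phone from where it was at the start of the episode above 0.025 m or angle between old_phone's own z axis and vertical above 0.5 rad).
It fails at once if the screwdriver is moved by more than 25 mm (distance of driver from where it was at the start of the episode above 0.025 m).
It also fails if it takes over 72 s, if anything falls off the work surface, if the arm or the gripper's body presses on something with over 40 N, if the wrist force passes 120 N, or if a joint passes its speed limit or range.

## Working session

There is one attempt and no reset: what is moved stays moved. The work goes in short steps, Python scripts to look and compute and a tool call to move; the robot and the scene stay as the last step left them, time stands still between calls to the robot, and variables do not carry over. Pictures are saved under pics/ and viewed, and the job is handed in when it is done.

Besides the shell and the picture viewer there is one more tool, called in YAML: its name, and indented under it one key for each argument. move_arm: Moves the arm, as the interface text tells. Its arguments: {"type":"object","properties":{"increments":{"type":"array","items":{"type":"number"}}},"required":["increments"]}

```bash
mkdir -p pics; python3 - <<'E'
from station import r
import cv2,json
s=r.sense(); print(s)
for n in("side","top","wrist"):
    im=r.capture(n); cv2.imwrite(f"pics/{n}0.png",im[...,::-1]); print(n,r.calibration(n))
E
```

```text
{'time_s': 0.0, 'joints': array([-5.70898777e+01,  2.20908799e+01,  3.80518111e-01, -2.89829761e-02,
       -6.84105187e+01, -1.48174356e+01]), 'joint_velocities': array([-0.04079842,  0.05183094, -0.04468245,  0.0315284 , -0.03099867,
       -0.01684205]), 'effort': array([ 5.49034917e-05, -3.90668643e+01,  1.87406123e+01,  4.21982512e+00,
        1.10319135e-02, -2.17395395e-04]), 'tcp_pos': array([ 0.1939475 , -0.59353881,  0.22946339]), 'ee_rot': array([[-7.51379376e-04, -3.10376888e-01,  9.50613288e-01],
       [ 2.02671608e-03,  9.50611131e-01,  3.10377786e-01],
       [-9.99997664e-01,  2.15983471e-03, -8.52237675e-05]]), 'wrist_force': array([ 0.0093103 , -0.11387866,  0.12170327]), 'moment': array([ 0.0091841 ,  0.01062805, -0.03599942]), 'gripper_width': 1.0017150165727955}
side {'fx': 476.1624324168018, 'fy': 476.1624324168018, 'cx': 311.6888317167634, 'cy': 198.1371172587599, 'rvec': array([ 0.08332554, -2.85383637,  1.2243706 ]), 'tvec': array([0.59467004, 0.11105599, 1.11839653])}
top {'fx': 513.1018184953756, 'fy': 513.1018184953756, 'cx': 324.0294572824383, 'cy': 199.2322724795791, 'rvec': array([ 2.1995295 , -2.15780163,  0.05872426]), 'tvec': array([0.00377716, 0.59786184, 1.40549338])}
wrist {'fx': 320.484346766128, 'fy': 320.484346766128, 'cx': 321.8419327748963, 'cy': 202.99549555663734, 'tool_from_camera': array([[-2.91013656e-04, -2.66610029e-01,  9.63804445e-01,
        -1.54461703e-01],
       [ 9.99999627e-01, -8.60901796e-04,  6.37976875e-05,
        -1.56447056e-03],
       [ 8.12731875e-04,  9.63804104e-01,  2.66610180e-01,
        -7.30528443e-02],
       [ 0.00000000e+00,  0.00000000e+00,  0.00000000e+00,
         1.00000000e+00]])}
```

View pics/side0.png

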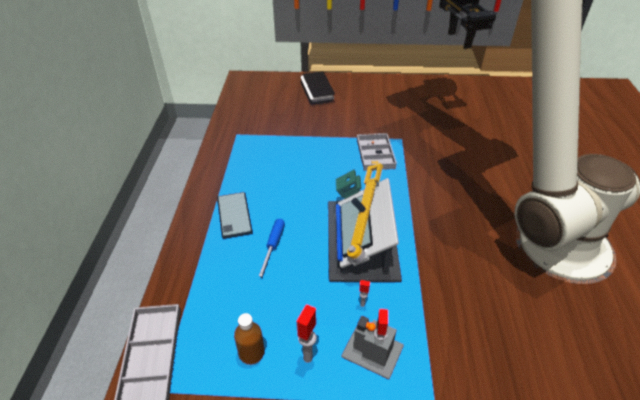

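View pics/top0.png

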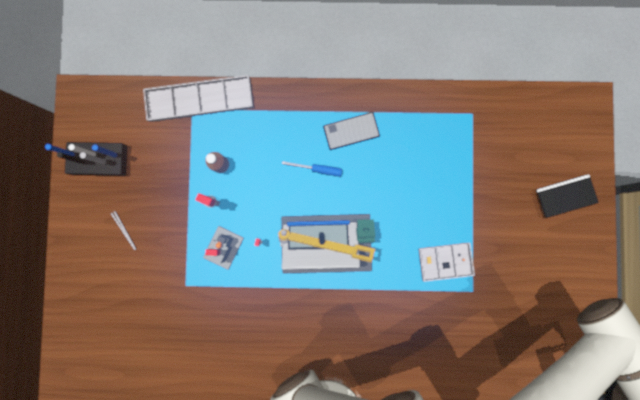

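View pics/wrist0.png

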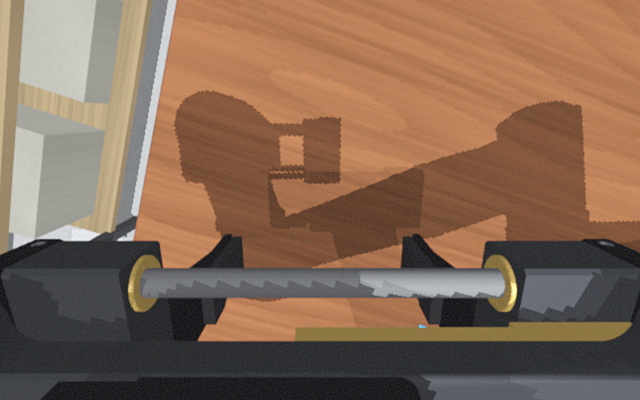

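The side view shows the cradle around (365,235), with the yellow bar from the hinge (355,252) to the eye (375,170) and the green fork at (348,182). Red pins are at (383,325) in a grey holder with an orange ball, (308,325) loose and large, and (365,290) loose and small. Next I'll enlarge them.

```bash
cat > h.py <<'E'
import numpy as np,cv2
from scipy.spatial.transform import Rotation as R
from station import r
def cam(n):
    c=r.calibration(n);K=np.array([[c['fx'],0,c['cx']],[0,c['fy'],c['cy']],[0,0,1]])
    if n=='wrist':
        s=r.sense();T=np.eye(4);T[:3,:3]=s['ee_rot'];T[:3,3]=s['tcp_pos'];W=T@c['tool_from_camera']
        Rm=W[:3,:3].T;t=-Rm@W[:3,3]
    else: Rm=cv2.Rodrigues(c['rvec'])[0];t=c['tvec']
    return K,Rm,t
def ray(C,u,v):
    K,Rm,t=C;d=Rm.T@np.linalg.solve(K,[u,v,1.]);return -Rm.T@t,d/np.linalg.norm(d)
def onz(C,u,v,z):
    o,d=ray(C,u,v);return o+d*(z-o[2])/d[2]
def proj(C,p):
    K,Rm,t=C;q=K@(Rm@np.asarray(p)+t);return q[:2]/q[2]
def tri(C1,p1,C2,p2):
    o1,d1=ray(C1,*p1);o2,d2=ray(C2,*p2)
    s=np.linalg.lstsq(np.c_[d1,-d2],o2-o1,rcond=None)[0]
    a,b=o1+s[0]*d1,o2+s[1]*d2;return (a+b)/2,np.linalg.norm(a-b)
def crop(im,x,y,w,h,k,name):
    cv2.imwrite(name,cv2.resize(im[y:y+h,x:x+w],None,fx=k,fy=k,interpolation=cv2.INTER_CUBIC))
E
python3 - <<'E'
from h import *
im=cv2.imread('pics/side0.png'); crop(im,280,130,160,120,5,'pics/s1.png'); crop(im,280,260,140,130,4.5,'pics/s2.png')
im=cv2.imread('pics/top0.png'); crop(im,265,200,130,90,6,'pics/t1.png'); crop(im,180,140,100,130,4.5,'pics/t2.png')
C=cam('top');print([onz(C,u,v,0) for u,v in((190,112),(473,112),(187,287),(473,291))])
E
```

```text
[array([8.42443943e-01, 4.04471363e-01, 2.22044605e-16]), array([ 0.8554488 , -0.40286031,  0.        ]), array([0.34584954, 0.3941043 , 0.        ]), array([ 0.3516961 , -0.40266974,  0.        ])]
```

View pics/s1.png

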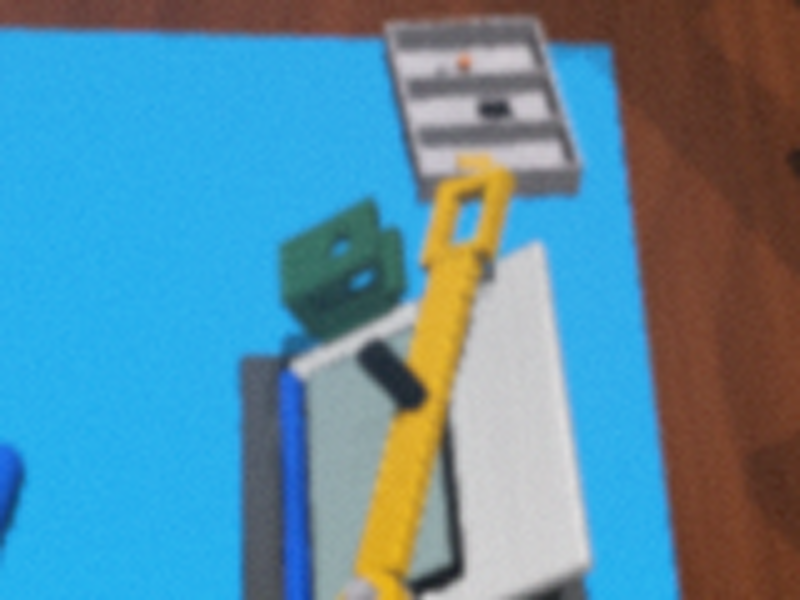

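View pics/s2.png

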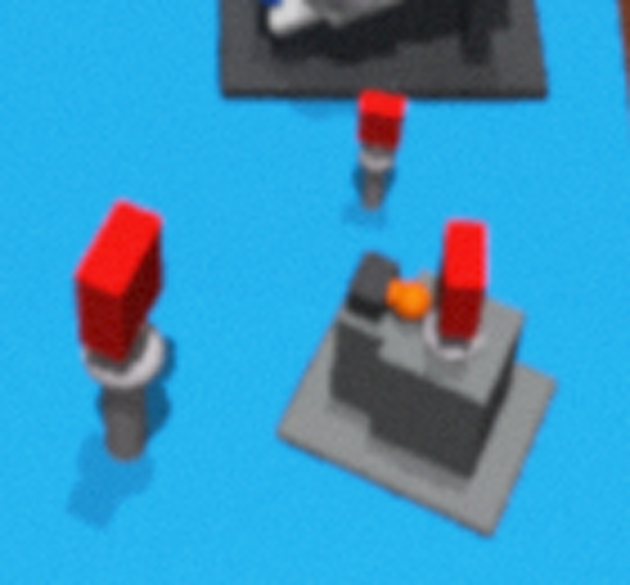

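View pics/t1.png

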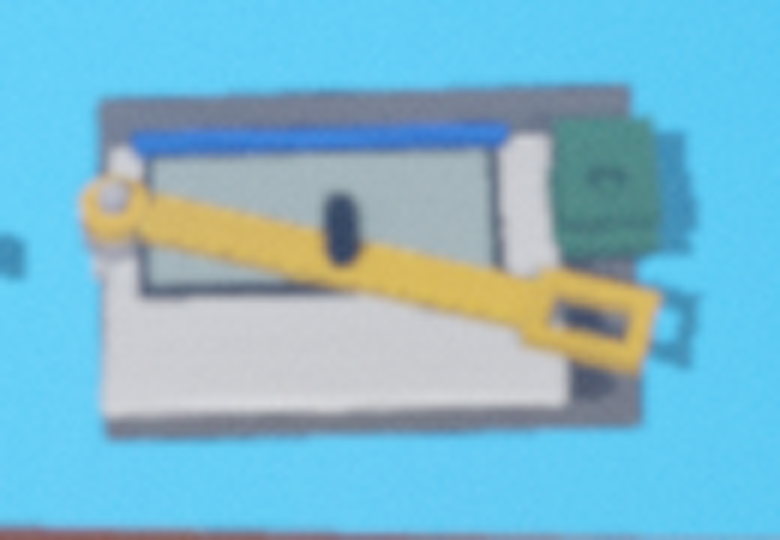

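View pics/t2.png

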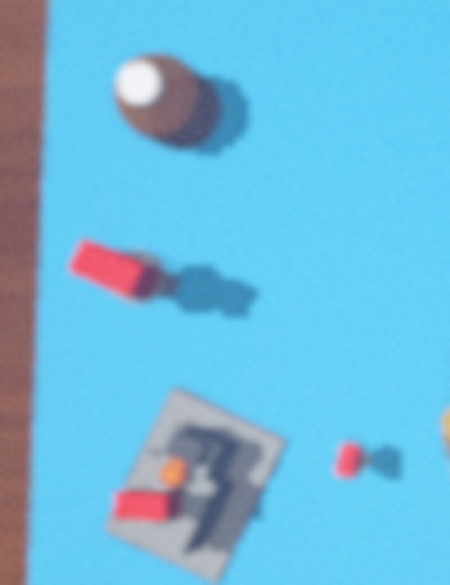

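The candidates in the side view are:
- (308,325): loose pin, visibly larger.
- (365,290): loose pin, small.
- (383,325): pin standing in the grey holder beside the orange ball.

The one in the holder fits the description, because it is upright in the holder with its collar on the block. Next I'll triangulate the rough positions.

```bash
python3 - <<'E'
from h import *
T=cam('top');S=cam('side')
it=cv2.imread('pics/top0.png');is_=cv2.imread('pics/side0.png')
def blobs(im,lo,hi,roi,mina=8):
    h=cv2.cvtColor(im,cv2.COLOR_BGR2HSV);m=cv2.inRange(h,np.array(lo),np.array(hi));z=np.zeros_like(m);x0,y0,x1,y1=roi;z[y0:y1,x0:x1]=m[y0:y1,x0:x1]
    n,l,st,c=cv2.connectedComponentsWithStats(z);return [(c[i].round(1),st[i]) for i in range(1,n) if st[i][4]>=mina]
for nm,im,roi in(('top',it,(180,100,480,300)),('side',is_,(200,130,430,400))):
    for col,lo,hi in(('red',(0,150,120),(6,255,255)),('red2',(172,120,120),(180,255,255)),('orange',(7,180,150),(17,255,255)),('yel',(20,120,120),(32,255,255)),('green',(65,60,40),(88,255,160))):
        print(nm,col,blobs(im,lo,hi,roi))
t=lambda x,y:(265+x/6,200+y/6); s=lambda x,y:(280+x/5,130+y/5); s2=lambda x,y:(280+x/4.5,260+y/4.5); t2=lambda x,y:(180+x/4.5,140+y/4.5)
print('foot z12',[onz(T,*t(*p),.012).round(4) for p in((100,100),(628,88),(640,424),(106,436))])
print('fork hole',tri(T,t(607,176),S,s(341,243)))
print('knob top',tri(T,t(340,206),S,s(372,352)))
print('holder pin handle top',tri(T,t2(128,502),S,s2(467,228)))
print('ball',tri(T,t2(174,470),S,s2(408,299)))
print('big pin top',tri(T,t2(95,258),S,s2(140,215)))
print('small pin top',tri(T,t2(345,458),S,s2(385,97)))
print('holder foot corners',[onz(T,*t2(*p),.0).round(4) for p in((178,388),(287,437),(217,578),(108,530))])
print('holder foot corners side',[onz(S,*s2(*p),.0).round(4) for p in((278,435),(490,532),(553,380))])
print('flux cap',tri(T,t2(138,82),S,(245,320)))
E
```

```text
top red []
top red2 [(array([203.6, 199.1]), array([197, 194,  14,  11,  93], dtype=int32)), (array([257., 242.]), array([256, 240,   3,   5,  13], dtype=int32)), (array([211. , 251.9]), array([206, 249,  11,   6,  57], dtype=int32))]
top orange []
top yel [(array([330.9, 245.4]), array([280, 233,  94,  28, 553], dtype=int32))]
top green []
side red [(array([364.3, 285.4]), array([361, 280,   8,  13,  70], dtype=int32)), (array([305.1, 320.9]), array([298, 306,  17,  33, 297], dtype=int32)), (array([382.5, 322.2]), array([378, 310,   9,  25, 174], dtype=int32))]
side red2 [(array([360.8, 285. ]), array([360, 280,   4,  11,  20], dtype=int32)), (array([368. , 284.6]), array([366, 281,   4,   7,   9], dtype=int32)), (array([303.9, 311.9]), array([297, 305,  18,  19,  35], dtype=int32)), (array([383.6, 314.5]), array([379, 309,   9,  16,  31], dtype=int32)), (array([298.4, 331.1]), array([298, 325,   3,  12,  14], dtype=int32))]
side orange [(array([370.3, 326.1]), array([366, 323,  10,   8,  55], dtype=int32))]
side yel [(array([364.4, 209.6]), array([347, 162,  36,  96, 886], dtype=in
[... 466 characters left out ...]
.30164356, 0.149761  ]), np.float64(0.0006997801204595024))
ball (array([0.46789835, 0.29148614, 0.08107042]), np.float64(0.0003084940065238028))
big pin top (array([0.58041615, 0.31876748, 0.17439618]), np.float64(0.011310209180700265))
small pin top (array([0.47619082, 0.19066893, 0.08143562]), np.float64(0.0018520563633672661))
holder foot corners [array([0.5174, 0.3085, 0.    ]), array([0.4881, 0.2391, 0.    ]), array([0.3998, 0.2801, 0.    ]), array([0.4281, 0.3493, 0.    ])]
holder foot corners side [array([0.5179, 0.311 , 0.    ]), array([0.4294, 0.3493, 0.    ]), array([0.3982, 0.2782, 0.    ])]
flux cap (array([0.69361004, 0.31251301, 0.11587146]), np.float64(0.0009583208962593181))
```

```bash
cat >> h.py <<'E'
def sframe(sx=.4749,sy=.0064,ya=np.arctan2(-.999,.0422)):
    y=np.array([np.cos(ya),np.sin(ya),0]);z=np.array([0,0,1.]);x=np.cross(y,z)
    c,s=np.cos(np.radians(35)),np.sin(np.radians(35))
    u=c*x+s*z;n=-s*x+c*z
    D=np.array([sx,sy,.085]);return D,np.c_[u,y,n]   # deck origin, axes
def dk(p): D,A=sframe();return D+A@(np.asarray(p)/1000.)
def delta(pos,rot):
    s=r.sense();Rm=s['ee_rot'];rv=np.degrees(R.from_matrix(Rm.T@rot).as_rotvec());t=Rm.T@(np.asarray(pos)-s['tcp_pos'])
    return np.r_[rv.round(2),t.round(4)].tolist()
def Rtilt():
    D,A=sframe();return np.c_[-A[:,2],A[:,0],-A[:,1]]
E
python3 - <<'E'
from h import *
print(dk([-20,105,34]),dk([-20,-5,62])); p=dk([-20,-5,172]); print(p,Rtilt()); print(delta(p,Rtilt()))
E
```

```text
[ 0.51518415 -0.09699195  0.10137964] [0.52658747 0.01358785 0.1243159 ]
[0.58962466 0.01625069 0.21442262] [[-0.57306537 -0.81842217 -0.0422046 ]
 [-0.02420757 -0.03457199  0.99910899]
 [-0.81915204  0.57357644 -0.        ]]
[-71.85, 22.71, 29.81, 0.016, 0.457, 0.5654]
```

move_arm:
  increments: [-36, 11.4, 15, 0.008, 0.228, 0.283, 0.087, -36, 11.4, 15, 0.008, 0.228, 0.283, 0.087, -36, 11.4, 15, 0.008, 0.228, 0.283, 0.087, -36, 11.4, 15, 0.008, 0.228, 0.283, 0.087, -72, 22.7, 29.8, 0.016, 0.457, 0.565, 0.087, -72, 22.7, 29.8, 0.016, 0.457, 0.565, 0.087, -72, 22.7, 29.8, 0.016, 0.457, 0.565, 0.087, -72, 22.7, 29.8, 0.016, 0.457, 0.565, 0.087, -72, 22.7, 29.8, 0.016, 0.457, 0.565, 0.087, -72, 22.7, 29.8, 0.016, 0.457, 0.565, 0.087, -72, 22.7, 29.8, 0.016, 0.457, 0.565, 0.087, -72, 22.7, 29.8, 0.016, 0.457, 0.565, 0.087]

```text
time_s: 1.15
tcp_pos: [0.4669, -0.1721, 0.2183]
ee_rot: [[-0.576, -0.816, -0.05], [-0.028, -0.042, 0.999], [-0.817, 0.576, 0.001]]
wrist_force: [0.9, -1.3, -0.2]
gripper_width: 0.999
```

```bash
python3 - <<'E'
from h import *
s=r.sense();print(s['time_s'],s['tcp_pos'],s['joints']);p=dk([-20,-5,172]);print(delta(p,Rtilt()))
E
```

```text
1.15 [ 0.46688353 -0.17207417  0.21834472] [ -0.34828816  28.13516924  -0.323264     1.83947303 -96.68625196
   2.89439372]
[0.42, -0.23, -0.19, -0.0728, -0.1103, 0.1819]
```

move_arm:
  increments: [0.4, -0.2, -0.2, -0.073, -0.11, 0.182, 0.087, 0.4, -0.2, -0.2, -0.073, -0.11, 0.182, 0.087, 0.4, -0.2, -0.2, -0.073, -0.11, 0.182, 0.087, 0.4, -0.2, -0.2, -0.073, -0.11, 0.182, 0.087, 0.4, -0.2, -0.2, -0.073, -0.11, 0.182, 0.087, 0.4, -0.2, -0.2, -0.073, -0.11, 0.182, 0.087, 0.4, -0.2, -0.2, -0.073, -0.11, 0.182, 0.087, 0.4, -0.2, -0.2, -0.073, -0.11, 0.182, 0.087, 0.4, -0.2, -0.2, -0.073, -0.11, 0.182, 0.087]

```text
time_s: 1.9
tcp_pos: [0.5893, 0.0125, 0.216]
ee_rot: [[-0.571, -0.82, -0.037], [-0.023, -0.029, 0.999], [-0.821, 0.571, -0.002]]
wrist_force: [-0.3, 0.1, 0.1]
gripper_width: 0.997
```

```bash
python3 - <<'E'
from h import *
s=r.sense();print(s['time_s'],s['tcp_pos'],s['joints'],s['wrist_force']);p=dk([-20,-5,172]);print(delta(p,Rtilt()))
np.savez('w1.npz',*cam('wrist'));im=r.capture('wrist');im=im[...,::-1].copy();cv2.imwrite('pics/w1.png',im)
C=cam('wrist')
for q in([-20,105,34],[-20,-5,62],[-20,105,24],[0,0,0],[-70,100,0]): print(q,proj(C,dk(q)))
E
```

```text
1.9 [0.58926204 0.01250415 0.21596864] [  13.51303551   37.86123693   20.20610266   -6.66114563 -106.53864629
  -11.38721857] [-0.27497071  0.09833701  0.05602088]
[-0.34, 0.08, 0.18, 0.001, -0.0013, 0.0037]
[-20, 105, 34] [319.6957451   75.70046667]
[-20, -5, 62] [320.55900933 208.09054087]
[-20, 105, 24] [319.79189118  76.96563038]
[0, 0, 0] [339.96881764 186.48951421]
[-70, 100, 0] [268.16470152  85.61965435]
```

View pics/w1.png

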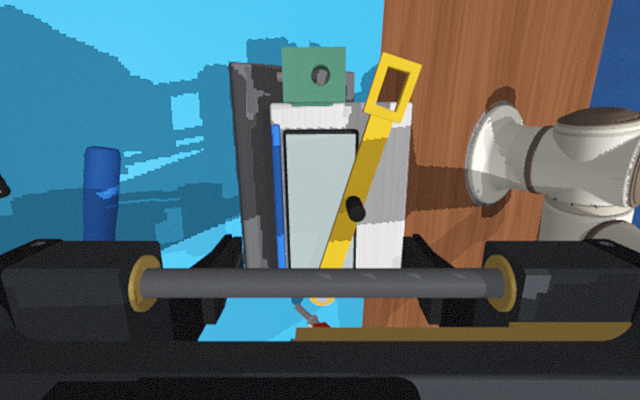

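The wrist view shows the fork hole at (320,75), where I predicted it, the knob at (355,208) and the bar eye at (395,85). Next I'll measure these precisely.

```bash
python3 - <<'E'
from h import *
im=cv2.imread('pics/w1.png');crop(im,270,35,160,200,3,'pics/w1c.png')
h=cv2.cvtColor(im,cv2.COLOR_BGR2HSV);print(h[76,290],h[76,320],h[76,340],h[205,355],h[195,345])
z=np.load('w1.npz');C=(z['arr_0'],z['arr_1'],z['arr_2'])
D,A=sframe()
def plane(u,v,hgt):
    o,d=ray(C,u,v);o=A.T@(o-D)*1000;d=A.T@d;return o+d*(hgt-o[2])/d[2]
m=cv2.inRange(h,np.array((60,60,50)),np.array((90,255,255)));n,l,st,c=cv2.connectedComponentsWithStats(m);i=1+np.argmax(st[1:,4]);print('green',st[i])
b=((l==i)*255).astype('uint8');cn,hi=cv2.findContours(b,cv2.RETR_CCOMP,cv2.CHAIN_APPROX_NONE)
for k,cc in enumerate(cn):
    if cv2.contourArea(cc)>30:
        print(k,hi[0][k],cv2.contourArea(cc),cv2.fitEllipse(cc), plane(*cv2.fitEllipse(cc)[0],34))
        if hi[0][k][3]<0:
            for q in cv2.boxPoints(cv2.minAreaRect(cc)): print(q,plane(*q,34))
print('knob',plane(354,211,62), 'eye',plane(395,84,24))
E
```

```text
[ 78  96 156] [105   9 118] [ 77  96 152] [94 78 26] [ 23 210 177]
green [ 281   47   65   59 3423]
0 [-1 -1  1 -1] 3531.0 ((313.3997497558594, 75.02641296386719), (66.36282348632812, 73.247802734375), 88.71432495117188) [-25.63794233 105.21230135  34.        ]
[281.  47.] [-52.47403398 127.31992554  34.        ]
[345.  47.] [  1.12278868 126.94956048  34.        ]
[345. 105.] [ 1.72061187 80.48994279 34.        ]
[281. 105.] [-54.37959256  80.86356048  34.        ]
1 [-1 -1 -1  0] 249.5 ((319.9468688964844, 76.11504364013672), (17.6536922454834, 18.298931121826172), 76.92411041259766) [-20.04157143 104.30328447  34.        ]
knob [ 8.75653516 -8.10767718 62.        ] eye [46.71054835 98.32448035 24.        ]
```

View pics/w1c.png

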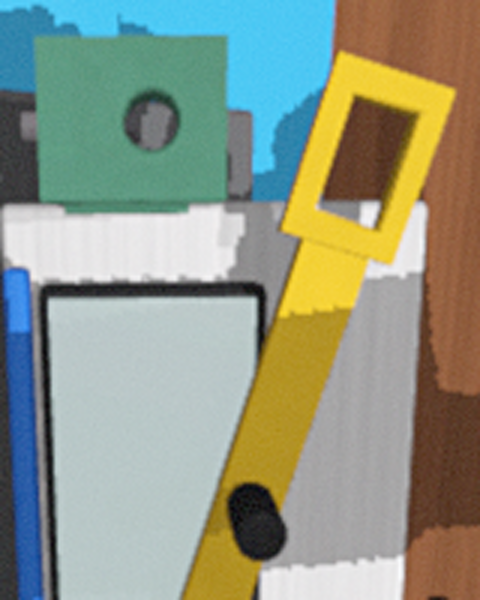

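```bash
python3 - <<'E'
from h import *
for q in([58,-7,110],[58,-7,43],[8,-7,43],[3,-7,43]):print(delta(dk(q),Rtilt()))
E
```

```text
[-0.37, 0.1, 0.21, 0.0629, 0.0767, 0.0055]
[-0.37, 0.1, 0.21, 0.1299, 0.0769, 0.0054]
[-0.37, 0.1, 0.21, 0.1301, 0.0269, 0.0057]
[-0.37, 0.1, 0.21, 0.1301, 0.0219, 0.0058]
```

move_arm:
  increments: [-0.4, 0.1, 0.2, 0.03, 0.035, 0.005, 0, -0.4, 0.1, 0.2, 0.055, 0.077, 0.005, 0, -0.4, 0.1, 0.2, 0.063, 0.077, 0.005, 0, -0.4, 0.1, 0.2, 0.09, 0.077, 0.005, 0, -0.4, 0.1, 0.2, 0.11, 0.077, 0.005, 0, -0.4, 0.1, 0.2, 0.13, 0.077, 0.005, 0, -0.4, 0.1, 0.2, 0.13, 0.077, 0.005, 0, -0.4, 0.1, 0.2, 0.13, 0.077, 0.005, 0, -0.4, 0.1, 0.2, 0.13, 0.07, 0.005, 0, -0.4, 0.1, 0.2, 0.13, 0.065, 0.005, 0, -0.4, 0.1, 0.2, 0.13, 0.06, 0.005, 0]

```text
time_s: 2.87
tcp_pos: [0.4677, 0.0133, 0.144]
ee_rot: [[-0.571, -0.82, -0.044], [-0.024, -0.036, 0.999], [-0.821, 0.571, 0.001]]
wrist_force: [-0.6, -0.1, 1.8]
gripper_width: 0.25
```

```bash
python3 - <<'E'
from h import *
s=r.sense();D,A=sframe();print(s['time_s'],s['gripper_width'],s['wrist_force'],A.T@(s['tcp_pos']-D)*1000)
np.savez('w2.npz',*cam('wrist'));im=r.capture('wrist');im=im[...,::-1].copy();cv2.imwrite('pics/w2.png',im)
cv2.imwrite('pics/s3.png',r.capture('side')[...,::-1])
crop(cv2.imread('pics/s3.png'),280,130,160,130,4,'pics/s3c.png')
E
```

```text
2.8667 0.24991655648682143 [-0.60686727 -0.09640821  1.78536229] [39.44648676 -7.22978566 44.38320122]
```

View pics/w2.png

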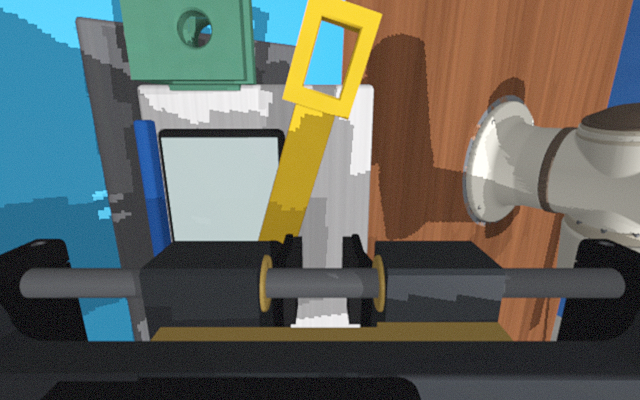

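View pics/s3c.png

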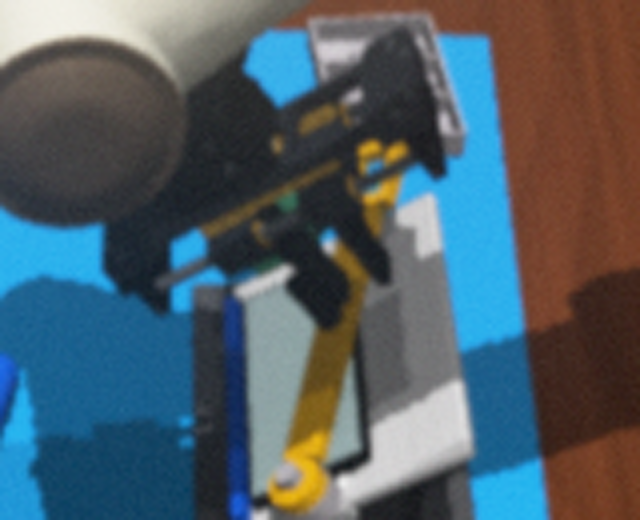

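move_arm:
  increments: [0, 0, 0, 0, 0, 0, 0, 0, 0, 0, 0, 0, 0, 0, 0, 0, 0, 0, 0, 0, 0, 0, 0, 0, 0, 0, 0, 0, 0, 0, 0, 0, -0.006, 0, 0, 0, 0, 0, 0, -0.012, 0, 0, 0, 0, 0, 0, -0.018, 0, 0, 0, 0, 0, 0, -0.023, 0, 0, 0, 0, 0, 0, -0.028, 0, 0, 0, 0, 0, 0, -0.03, 0, 0, 0, 0, 0, 0, -0.03, 0, 0]

```text
time_s: 3.88
tcp_pos: [0.4913, 0.0146, 0.1257]
ee_rot: [[-0.572, -0.819, -0.043], [-0.024, -0.036, 0.999], [-0.82, 0.573, 0.001]]
wrist_force: [-0.2, 0.1, 0.5]
gripper_width: 0.002
```

```bash
python3 - <<'E'
from h import *
s=r.sense();D,A=sframe();print(s['time_s'],s['gripper_width'],A.T@s['wrist_force'],A.T@(s['tcp_pos']-D)*1000)
im=r.capture('wrist');im=im[...,::-1].copy();cv2.imwrite('pics/w3.png',im)
E
```

```text
3.8833 0.0015592310976987318 [ 0.46235259 -0.1433195   0.34186003] [ 9.65981326 -7.49505129 42.88191261]
```

View pics/w3.png

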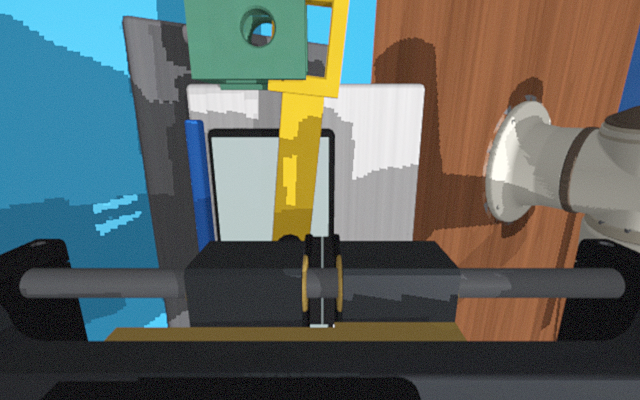

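The bar is swinging and its end is entering the fork. I'll keep pushing.

move_arm:
  increments: [0, 0, 0, 0, -0.003, 0, 0, 0, 0, 0, 0, -0.006, 0, 0, 0, 0, 0, 0, -0.008, 0, 0, 0, 0, 0, 0, -0.01, 0, 0, 0, 0, 0, 0, -0.01, 0, 0]

```text
time_s: 4.35
tcp_pos: [0.4994, 0.0149, 0.1204]
ee_rot: [[-0.572, -0.819, -0.044], [-0.024, -0.036, 0.999], [-0.82, 0.572, 0.001]]
wrist_force: [-0.5, -0.4, -0.5]
gripper_width: 0.007
```

```bash
python3 - <<'E'
from h import *
s=r.sense();D,A=sframe();print(s['time_s'],s['gripper_width'],A.T@s['wrist_force'],A.T@(s['tcp_pos']-D)*1000)
im=r.capture('wrist');im=im[...,::-1].copy();cv2.imwrite('pics/w4.png',im)
crop(im,160,0,240,250,2.4,'pics/w4c.png')
E
```

```text
4.35 0.006802940066980491 [ 0.15819555  0.38261474 -0.72925389] [-1.55023521e-02 -7.46624529e+00  4.32721689e+01]
```

View pics/w4c.png

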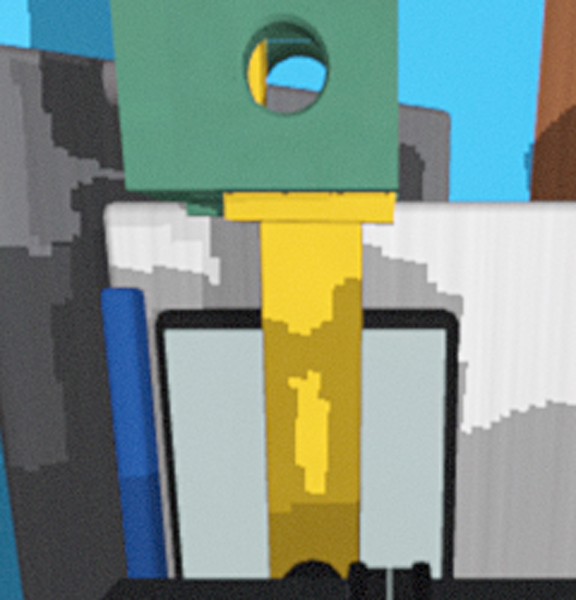

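move_arm:
  increments: [0, 0, 0, 0, -0.002, 0, 0, 0, 0, 0, 0, -0.004, 0, 0, 0, 0, 0, 0, -0.005, 0, 0, 0, 0, 0, 0, -0.005, 0, 0]

```text
time_s: 4.73
tcp_pos: [0.5013, 0.0148, 0.119]
ee_rot: [[-0.577, -0.815, -0.044], [-0.025, -0.036, 0.999], [-0.816, 0.578, 0.0]]
wrist_force: [-5.5, -0.4, 6.5]
gripper_width: 0.005
```

```bash
python3 - <<'E'
from h import *
s=r.sense();D,A=sframe();print(s['time_s'],s['gripper_width'],A.T@s['wrist_force'],A.T@(s['tcp_pos']-D)*1000)
E
```

```text
4.7333 0.004946281204434416 [8.25488664 0.20603231 2.13859903] [-2.36108246 -7.27712321 43.18337175]
```

move_arm:
  increments: [0, 0, 0, 0, -0.002, 0, 0, 0, 0, 0, 0, -0.004, 0, 0, 0, 0, 0, 0, -0.004, 0, 0, 0, 0, 0, 0, -0.004, 0, 0]

```text
time_s: 5.07
tcp_pos: [0.5015, 0.0147, 0.1188]
ee_rot: [[-0.584, -0.811, -0.045], [-0.026, -0.037, 0.999], [-0.811, 0.584, 0.0]]
wrist_force: [-12.1, 0.9, 14.6]
gripper_width: 0.008
```

```bash
python3 - <<'E'
from h import *
s=r.sense();D,A=sframe();print(s['time_s'],s['gripper_width'],A.T@s['wrist_force'],A.T@(s['tcp_pos']-D)*1000)
C=cam('wrist');im=r.capture('wrist');im=im[...,::-1].copy();cv2.imwrite('pics/w5.png',im)
crop(im,160,0,240,250,2.4,'pics/w5c.png')
def plane(u,v,hgt):
    o,d=ray(C,u,v);o=A.T@(o-D)*1000;d=A.T@d;return o+d*(hgt-o[2])/d[2]
h=cv2.cvtColor(im,cv2.COLOR_BGR2HSV);y=cv2.inRange(h,np.array((18,150,60)),np.array((32,255,255)))
for v in(100,120,140,160,180,200,215):
    x=np.where(y[v,200:380])[0]+200
    if len(x): a,b=plane(x.min(),v,24),plane(x.max()+1,v,24);print(v,x.min(),x.max(),a.round(1),b.round(1),((a+b)/2).round(2))
E
```

```text
5.0667 0.007609844372990895 [18.25199565 -1.42792406  5.05423936] [-2.63013728 -7.17690658 43.14635774]
100 267 308 [-31.   74.4  24. ] [-9.3 74.4 24. ] [-20.14  74.39  24.  ]
120 268 308 [-30.9  64.4  24. ] [-9.4 64.4 24. ] [-20.14  64.39  24.  ]
140 269 308 [-30.8  54.   24. ] [-9.5 54.1 24. ] [-20.15  54.05  24.  ]
160 270 308 [-30.7  43.4  24. ] [-9.6 43.4 24. ] [-20.15  43.37  24.  ]
180 271 308 [-30.6  32.3  24. ] [-9.7 32.3 24. ] [-20.16  32.33  24.  ]
200 272 309 [-30.5  20.9  24. ] [-9.2 20.9 24. ] [-19.88  20.91  24.  ]
215 273 309 [-30.3  12.1  24. ] [-9.3 12.  24. ] [-19.81  12.08  24.  ]
```

View pics/w5c.png

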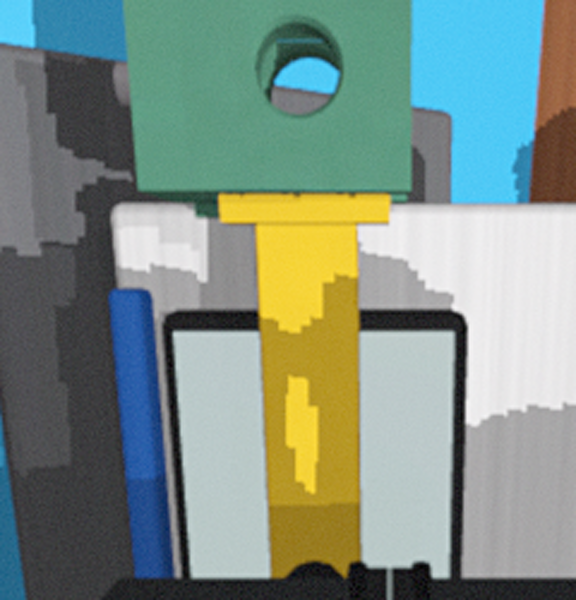

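The bar's centreline now lies at deck x = -20.1 mm along its whole length, and resistance rose to 18 N with no further motion, so it is at its stop. Now I'll retreat.

move_arm:
  increments: [0, 0, 0, 0, 0.01, 0, 0, 0, 0, 0, 0, 0.02, 0, 0, 0, 0, 0, -0.03, 0.025, 0, 0, 0, 0, 0, -0.07, 0.025, 0, 0.04, 0, 0, 0, -0.11, 0.025, 0, 0.087, 0, 0, 0, -0.13, 0.025, 0, 0.087, 0, 0, 0, -0.13, 0.025, 0, 0.087]

```text
time_s: 5.7
tcp_pos: [0.5642, 0.0176, 0.24]
ee_rot: [[-0.562, -0.826, -0.044], [-0.024, -0.037, 0.999], [-0.827, 0.563, 0.001]]
wrist_force: [0.4, 0.4, -0.3]
gripper_width: 0.221
```

```bash
python3 - <<'E'
from h import *
s=r.sense();print(s['time_s'],s['tcp_pos'],s['wrist_force'],s['joints'])
Rd=np.array([[0,-1,0],[0,0,1],[-1,0,0]],float)
print(delta([.451,.29,.27],Rd))
E
```

```text
5.7 [0.56417476 0.0176392  0.24001006] [ 0.42954587  0.43873235 -0.2909286 ] [  14.43700196   34.15350764   17.25201648   -7.03456961 -106.63747982
  -11.88450616]
[2.46, -0.68, -34.24, 0.0324, 0.1003, 0.2771]
```

move_arm:
  increments: [2.5, -0.7, -34.2, 0.032, 0.1, 0.277, 0.087, 2.5, -0.7, -34.2, 0.032, 0.1, 0.277, 0.087, 2.5, -0.7, -34.2, 0.032, 0.1, 0.277, 0.087, 2.5, -0.7, -34.2, 0.032, 0.1, 0.277, 0.087, 2.5, -0.7, -34.2, 0.032, 0.1, 0.277, 0.087, 2.5, -0.7, -34.2, 0.032, 0.1, 0.277, 0.087, 2.5, -0.7, -34.2, 0.032, 0.1, 0.277, 0.087, 2.5, -0.7, -34.2, 0.032, 0.1, 0.277, 0.087, 2.5, -0.7, -34.2, 0.032, 0.1, 0.277, 0.087, 2.5, -0.7, -34.2, 0.032, 0.1, 0.277, 0.087, 2.5, -0.7, -34.2, 0.032, 0.1, 0.277, 0.087]

```text
time_s: 6.62
tcp_pos: [0.4481, 0.2888, 0.2671]
ee_rot: [[-0.014, -1.0, 0.002], [-0.002, 0.002, 1.0], [-1.0, 0.014, -0.002]]
wrist_force: [-0.2, -0.8, -0.9]
gripper_width: 0.982
```

```bash
python3 - <<'E'
from h import *
s=r.sense();print(s['time_s'],s['tcp_pos'],s['wrist_force'],s['joints'])
np.savez('w6.npz',*cam('wrist'));im=r.capture('wrist');im=im[...,::-1].copy();cv2.imwrite('pics/w6.png',im)
E
```

```text
6.6167 [0.44809703 0.28876147 0.26707801] [-0.18300807 -0.77171386 -0.94674398] [ 49.92493408  11.98464257  -8.29201315  -0.57287645 -70.2939009
 -49.84436024]
```

View pics/w6.png

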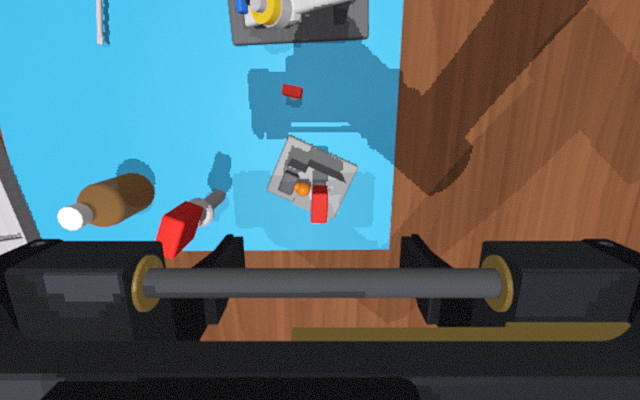

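```bash
python3 - <<'E'
from h import *
im=cv2.imread('pics/w6.png');crop(im,255,120,120,120,6,'pics/w6c.png')
E
```

```text
(no output)
```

View pics/w6c.png

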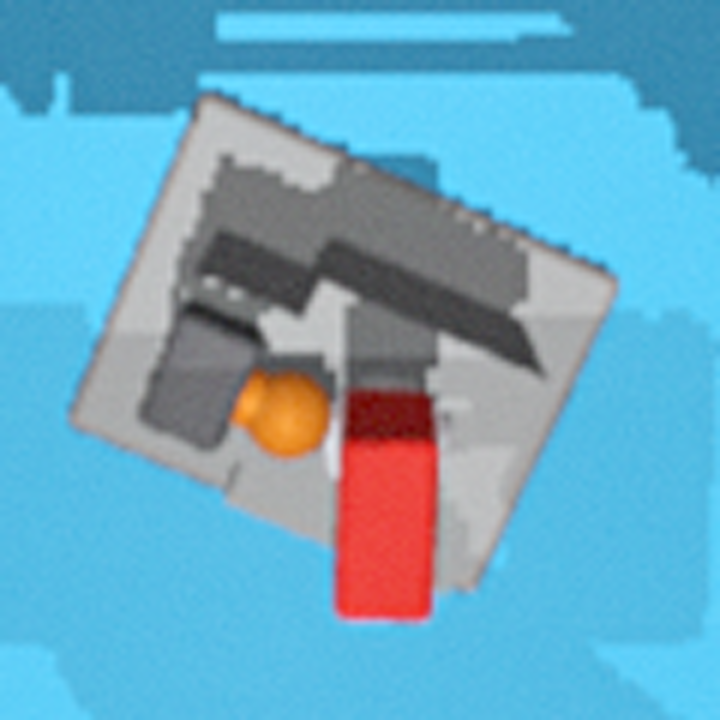

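The crop shows the holder pin's top face (bright red) with corners at crop (345,435), (433,438), (430,618) and (337,615). The orange ball is beside it at (290,415), and the size is right if these come out as 16 x 30 mm at z = 0.133.

```bash
python3 - <<'E'
from h import *
z=np.load('w6.npz');C=(z['arr_0'],z['arr_1'],z['arr_2'])
im=cv2.imread('pics/w6.png');hs=cv2.cvtColor(im,cv2.COLOR_BGR2HSV);print(hs[200,319],hs[189,319])
m=((hs[...,0]<6)|(hs[...,0]>174))&(hs[...,1]>150)&(hs[...,2]>185);m[:,:305]=0;m[:,335:]=0;m[:180]=0;m[230:]=0
cc=max(cv2.findContours(m.astype('uint8'),cv2.RETR_EXTERNAL,cv2.CHAIN_APPROX_NONE)[0],key=cv2.contourArea);rc=cv2.minAreaRect(cc);print(rc)
for zz in(.131,.133,.135):
    P=np.array([onz(C,255+(x)/6-.5+1/12,120+y/6-.5+1/12,zz)[:2] for x,y in((345,435),(433,438),(430,618),(337,615))])*1000
    print(zz,P.mean(0).round(1),[np.linalg.norm(P[i]-P[(i+1)%4]).round(1) for i in range(4)],np.degrees(np.arctan2(*((P[2]+P[3]-P[0]-P[1])[::1]))))
P=np.array([onz(C,255+x/6,120+y/6,0.0)[:2] for x,y in((203,93),(617,278),(473,590),(75,420))])*1000;print(P.round(1),P.mean(0))
print('ball',onz(C,255+288/6,120+413/6,.081))
E
```

```text
[  2 193 237] [  4 199 119]
((318.9017333984375, 207.67068481445312), (15.737502098083496, 29.41973304748535), 3.3664605617523193)
0.131 [449.3 299. ] [np.float64(13.7), np.float64(29.5), np.float64(14.8), np.float64(29.5)] 1.9793863979038007
0.133 [449.4 298.5] [np.float64(13.6), np.float64(29.3), np.float64(14.7), np.float64(29.3)] 1.9793863979038062
0.135 [449.4 297.9] [np.float64(13.5), np.float64(29.1), np.float64(14.6), np.float64(29.1)] 1.97938639790375
[[487.  240.3]
 [396.9 280.8]
 [428.2 353. ]
 [517.8 312.2]] [457.46810786 296.56281502]
ball [0.46635357 0.29230664 0.081     ]
```

```bash
python3 - <<'E'
from h import *
a=np.radians(2.3);Rd=np.array([[0,-np.cos(a),np.sin(a)],[0,np.sin(a),np.cos(a)],[-1,0,0]])
for z in(.18,.105):print(delta([.4494,.2985,z],Rd))
E
```

```text
[2.14, -0.1, -0.78, 0.0871, -0.0022, 0.0101]
[2.14, -0.1, -0.78, 0.1621, -0.0032, 0.0102]
```

move_arm:
  increments: [2.1, -0.1, -0.8, 0.04, -0.003, 0.01, 0.06, 2.1, -0.1, -0.8, 0.08, -0.003, 0.01, 0.06, 2.1, -0.1, -0.8, 0.1, -0.003, 0.01, 0.06, 2.1, -0.1, -0.8, 0.1, -0.003, 0.01, 0.06, 2.1, -0.1, -0.8, 0.12, -0.003, 0.01, 0.06, 2.1, -0.1, -0.8, 0.14, -0.003, 0.01, 0.06, 2.1, -0.1, -0.8, 0.155, -0.003, 0.01, 0.06, 2.1, -0.1, -0.8, 0.162, -0.003, 0.01, 0.06, 2.1, -0.1, -0.8, 0.162, -0.003, 0.01, 0.06, 2.1, -0.1, -0.8, 0.162, -0.003, 0.01, 0.06]

```text
time_s: 7.5
tcp_pos: [0.45, 0.2997, 0.1068]
ee_rot: [[0.003, -0.999, 0.038], [0.001, 0.038, 0.999], [-1.0, -0.003, 0.002]]
wrist_force: [-1.1, 0.2, 0.4]
gripper_width: 0.69
```

```bash
python3 - <<'E'
from h import *
s=r.sense();print(s['time_s'],s['tcp_pos'],s['wrist_force'],s['gripper_width'])
a=np.radians(2.3);Rd=np.array([[0,-np.cos(a),np.sin(a)],[0,np.sin(a),np.cos(a)],[-1,0,0]])
print(delta([.4494,.2985,.105],Rd))
im=r.capture('wrist');im=im[...,::-1].copy();cv2.imwrite('pics/w7.png',im)
cv2.imwrite('pics/s7.png',r.capture('side')[...,::-1]);crop(cv2.imread('pics/s7.png'),280,240,180,150,4,'pics/s7c.png')
E
```

```text
7.5 [0.44999875 0.29974562 0.10680125] [-1.09850192  0.22781498  0.36329101] 0.6896060534525464
[0.12, 0.09, 0.15, 0.0018, 0.0006, -0.0013]
```

View pics/w7.png

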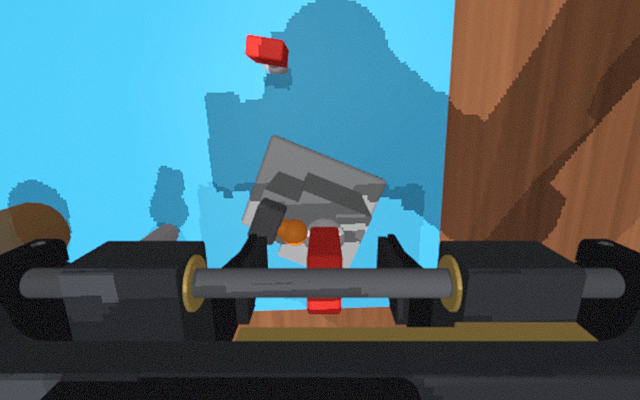

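View pics/s7c.png

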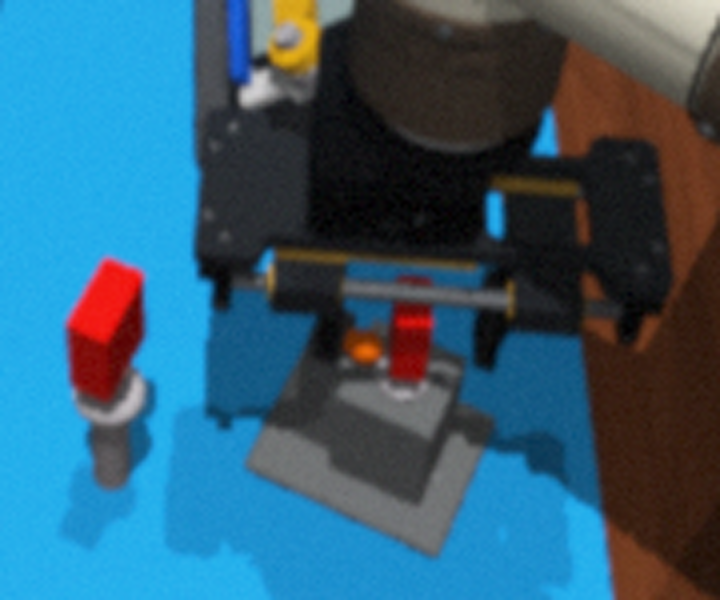

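The handle is centred between the open fingers. Now I'll close.

move_arm:
  increments: [0, 0, 0, 0.002, 0.001, -0.001, 0.0, 0, 0, 0, 0.002, 0.001, -0.001, 0.0, 0, 0, 0, 0.002, 0.001, -0.001, 0.0, 0, 0, 0, 0.002, 0.001, -0.001, 0.0, 0, 0, 0, 0.002, 0.001, -0.001, 0.0, 0, 0, 0, 0.002, 0.001, -0.001, 0.0, 0, 0, 0, 0.002, 0.001, -0.001, 0.0, 0, 0, 0, 0.002, 0.001, -0.001, 0.0, 0, 0, 0, 0.002, 0.001, -0.001, 0.0, 0, 0, 0, 0.002, 0.001, -0.001, 0.0, 0, 0, 0, 0.002, 0.001, -0.001, 0.0, 0, 0, 0, 0.002, 0.001, -0.001, 0.0]

```text
time_s: 8.6
tcp_pos: [0.4479, 0.2987, 0.1036]
ee_rot: [[0.001, -0.999, 0.037], [0.001, 0.037, 0.999], [-1.0, -0.001, 0.001]]
wrist_force: [0.6, -1.1, -0.6]
gripper_width: 0.181
```

The fingers are closed on 15.7 mm, which matches the 16 mm handle thickness. Now a straight pull up.

move_arm:
  increments: [0, 0, 0, -0.003, 0, 0, 0, 0, 0, 0, -0.006, 0, 0, 0, 0, 0, 0, -0.01, 0, 0, 0, 0, 0, 0, -0.015, 0, 0, 0, 0, 0, 0, -0.02, 0, 0, 0, 0, 0, 0, -0.03, 0, 0, 0, 0, 0, 0, -0.045, 0, 0, 0, 0, 0, 0, -0.065, 0, 0, 0, 0, 0, 0, -0.09, 0, 0, 0, 0, 0, 0, -0.115, 0, 0, 0, 0, 0, 0, -0.13, 0, 0, 0, 0, 0, 0, -0.13, 0, 0, 0]

```text
time_s: 9.6
tcp_pos: [0.4493, 0.2998, 0.2388]
ee_rot: [[0.008, -0.999, 0.037], [0.007, 0.037, 0.999], [-1.0, -0.008, 0.007]]
wrist_force: [-0.7, 1.2, -1.1]
gripper_width: 0.183
```

```bash
python3 - <<'E'
from h import *
s=r.sense();print(s['time_s'],s['tcp_pos'],s['wrist_force'],s['gripper_width'],s['joints'])
np.savez('w8.npz',*cam('wrist'));im=r.capture('wrist');im=im[...,::-1].copy();cv2.imwrite('pics/w8.png',im);crop(im,240,150,160,180,4,'pics/w8c.png')
cv2.imwrite('pics/s8.png',r.capture('side')[...,::-1]);crop(cv2.imread('pics/s8.png'),280,190,180,200,3,'pics/s8c.png')
E
```

```text
9.6 [0.44927853 0.29980364 0.23883308] [-0.69272955  1.23674401 -1.08771023] 0.1826797498376647 [ 50.9903268   13.12630552 -11.20415387   0.12609394 -65.09596981
 -53.152108  ]
```

View pics/w8c.png

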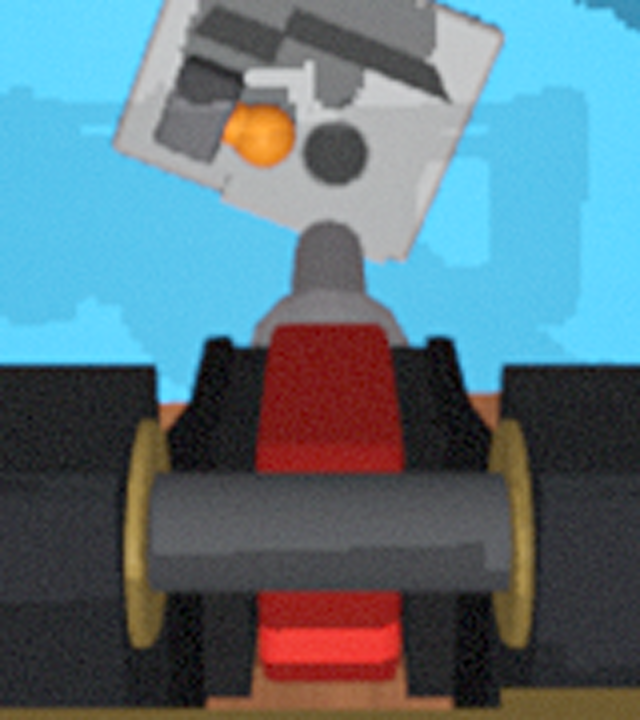

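View pics/s8c.png

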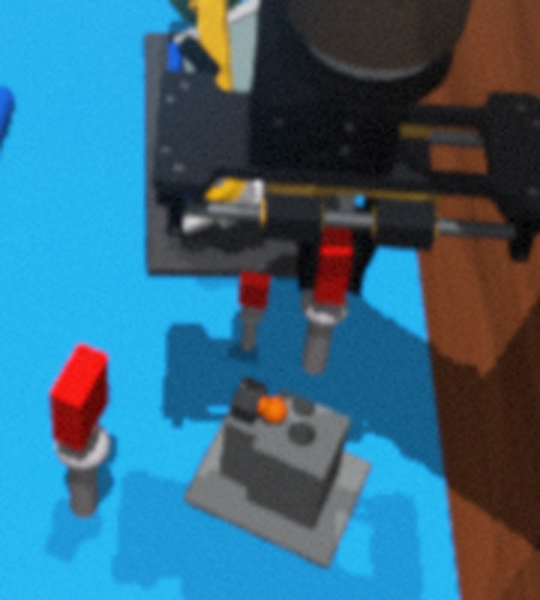

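The pin is out: its nose is about 147 mm up, and shank and collar both show centred in the fingers. The pin and the finger gap both read about -1.2 mm in tool y, so I take that as a camera offset and will work relative to the pin.

```bash
python3 - <<'E'
from h import *
p=dk([-18.9,107.7,215]);print(p);print(delta(p,Rtilt()))
E
```

```text
[ 0.61812267 -0.095346    0.25027709]
[-4.41, 1.5, 35.06, -0.0165, -0.1855, -0.3871]
```

move_arm:
  increments: [-2, 0.7, 12, -0.06, -0.08, -0.15, 0, -2, 0.7, 12, -0.06, -0.08, -0.15, 0, -2, 0.7, 12, -0.06, -0.08, -0.15, 0, -2, 0.7, 12, -0.06, -0.08, -0.15, 0, -4.4, 1.5, 35, -0.06, -0.15, -0.3, 0, -4.4, 1.5, 35, -0.06, -0.15, -0.3, 0, -4.4, 1.5, 35, -0.06, -0.15, -0.3, 0, -4.4, 1.5, 35, -0.06, -0.15, -0.3, 0, -4.4, 1.5, 35, -0.017, -0.186, -0.387, 0, -4.4, 1.5, 35, -0.017, -0.186, -0.387, 0, -4.4, 1.5, 35, -0.017, -0.186, -0.387, 0, -4.4, 1.5, 35, -0.017, -0.186, -0.387, 0]

```text
time_s: 10.7
tcp_pos: [0.6183, -0.1003, 0.2438]
ee_rot: [[-0.581, -0.813, -0.035], [-0.022, -0.028, 0.999], [-0.813, 0.582, -0.002]]
wrist_force: [-1.1, 0.4, -3.4]
gripper_width: 0.181
```

```bash
python3 - <<'E'
from h import *
s=r.sense();D,A=sframe();print(s['time_s'],s['gripper_width'],s['wrist_force'],A.T@(s['tcp_pos']-D)*1000,s['joints'])
print(delta(dk([-18.9,107.7,215]),Rtilt()));print(delta(dk([-18.9,107.7,150]),Rtilt()))
E
```

```text
10.7 0.1813846553345053 [-1.11825232  0.40254736 -3.41691747] [-22.62374285 112.64769052 209.70636967] [   4.80001802   41.10416431   28.06465125   -1.67354488 -112.50221453
   -2.95690775]
[-0.38, 0.16, -0.58, -0.0052, 0.0038, 0.0049]
[-0.38, 0.16, -0.58, 0.0598, 0.0032, 0.0048]
```

move_arm:
  increments: [0, 0, 0, 0, 0, 0, 0, 0, 0, 0, 0.02, 0, 0.001, 0, 0, 0, 0, 0.04, 0, 0.002, 0, 0, 0, 0, 0.055, 0, 0.002, 0, 0, 0, 0, 0.06, 0, 0.002, 0, 0, 0, 0, 0.06, 0, 0.002, 0, 0, 0, 0, 0.06, 0, 0.002, 0, 0, 0, 0, 0.06, 0, 0.002, 0]

```text
time_s: 11.37
tcp_pos: [0.5856, -0.0942, 0.2025]
ee_rot: [[-0.57, -0.82, -0.043], [-0.026, -0.035, 0.999], [-0.821, 0.571, -0.002]]
wrist_force: [0.2, 0.2, -0.9]
gripper_width: 0.183
```

```bash
python3 - <<'E'
from h import *
s=r.sense();D,A=sframe();print(s['time_s'],s['gripper_width'],s['wrist_force'],A.T@(s['tcp_pos']-D)*1000)
print(delta(dk([-18.9,107.7,150]),Rtilt()))
np.savez('w9.npz',*cam('wrist'),s['tcp_pos'],s['ee_rot']);im=r.capture('wrist');im=im[...,::-1].copy();cv2.imwrite('pics/w9.png',im);crop(im,240,120,160,140,5,'pics/w9c.png')
E
```

```text
11.3667 0.1827359536093056 [ 0.2224931   0.17246718 -0.8545338 ] [-19.71239635 105.22287703 157.2084567 ]
[-0.01, -0.12, 0.18, 0.0072, 0.0008, -0.0025]
```

View pics/w9c.png

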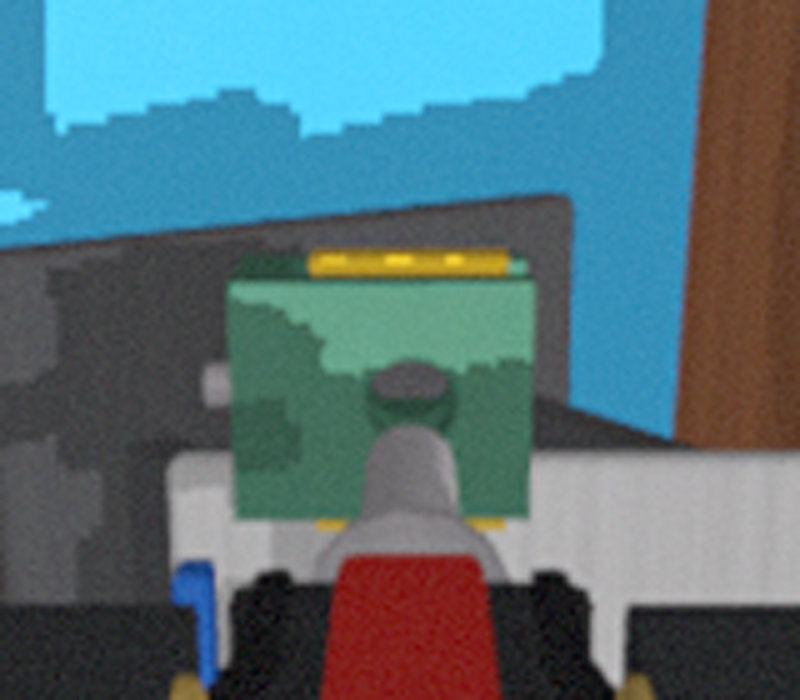

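move_arm:
  increments: [0, -0.1, 0.2, 0.01, 0, -0.001, 0, 0, -0.1, 0.2, 0.02, 0, -0.001, 0, 0, -0.1, 0.2, 0.025, 0, -0.001, 0, 0, -0.1, 0.2, 0.025, 0, -0.001, 0, 0, -0.1, 0.2, 0.025, 0, -0.001, 0]

```text
time_s: 11.83
tcp_pos: [0.5708, -0.0963, 0.1814]
ee_rot: [[-0.575, -0.817, -0.042], [-0.024, -0.034, 0.999], [-0.818, 0.575, -0.0]]
wrist_force: [-0.1, -1.0, -1.2]
gripper_width: 0.179
```

```bash
python3 - <<'E'
from h import *
s=r.sense();D,A=sframe();print(s['time_s'],s['gripper_width'],s['wrist_force'],A.T@(s['tcp_pos']-D)*1000)
print(delta(dk([-18.9,107.7,130]),Rtilt()))
im=r.capture('wrist');im=im[...,::-1].copy();cv2.imwrite('pics/w10.png',im);crop(im,270,140,110,100,7,'pics/w10c.png')
cv2.imwrite('pics/s10.png',r.capture('side')[...,::-1]);crop(cv2.imread('pics/s10.png'),290,100,140,130,5,'pics/s10c.png')
E
```

```text
11.8333 0.17876975887707147 [-0.12947015 -0.95307568 -1.17015129] [-19.62688129 106.7024908  131.40215639]
[-0.04, 0.01, -0.12, 0.0014, 0.0007, -0.001]
```

View pics/w10c.png

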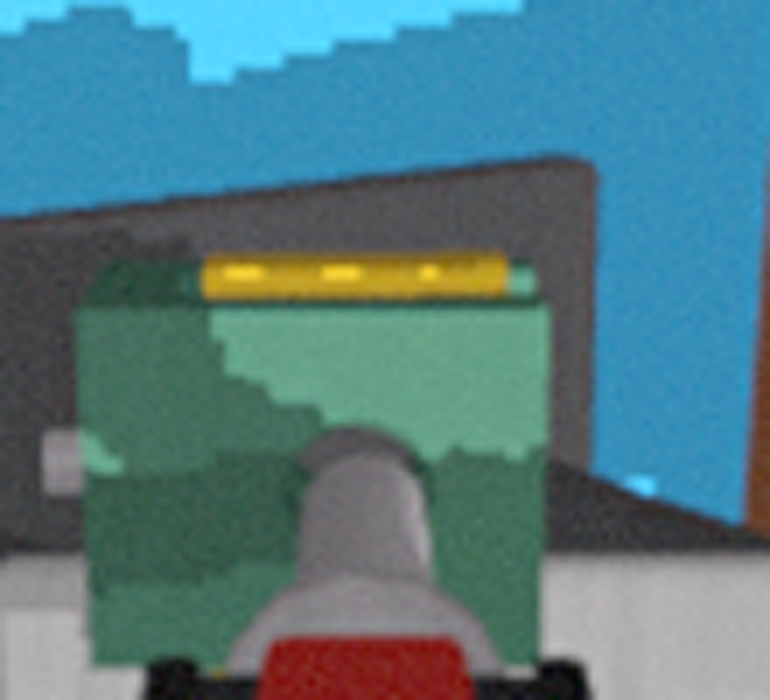

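View pics/s10c.png

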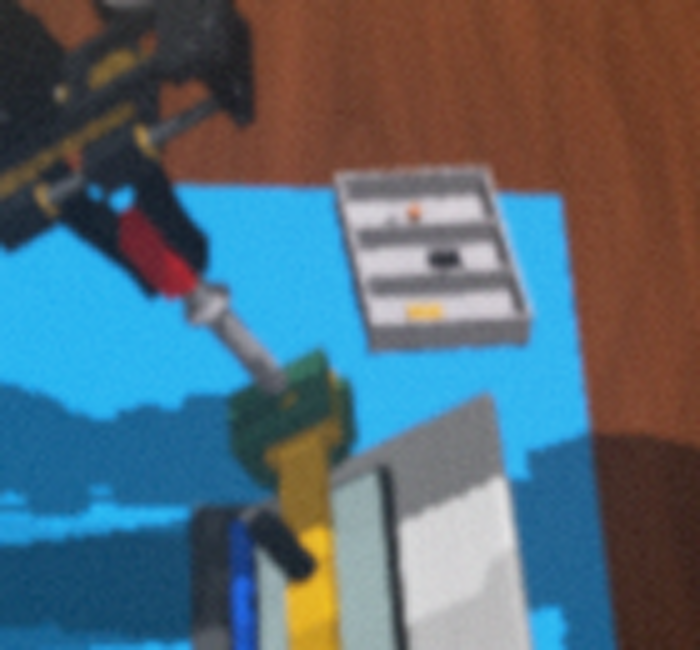

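```bash
python3 - <<'E'
from h import *
a=cv2.imread('pics/w10.png');b=cv2.imread('pics/w9.png')
def e(im,x,y,w,h,k):
    c=im[y:y+h,x:x+w].astype(float);c=np.clip((c-c.min())*255/(c.max()-c.min())*1.3,0,255).astype('uint8');return cv2.resize(c,None,fx=k,fy=k,interpolation=cv2.INTER_CUBIC)
cv2.imwrite('pics/e.png',np.hstack([e(b,300,185,44,48,9),e(a,300,185,44,48,9)]))
for im in(b,a):
    for c in(320,322,324): print([int(v) for v in im[192:224,c].mean(1)])
E
```

```text
[97, 79, 86, 84, 83, 84, 86, 76, 56, 57, 62, 65, 84, 103, 114, 113, 108, 112, 112, 109, 108, 112, 112, 111, 113, 112, 111, 111, 109, 110, 124, 133]
[89, 84, 77, 79, 86, 78, 84, 74, 55, 61, 58, 64, 81, 108, 115, 112, 110, 115, 112, 113, 113, 114, 113, 118, 112, 116, 111, 118, 111, 112, 116, 134]
[94, 82, 84, 76, 80, 86, 79, 73, 60, 59, 59, 66, 72, 104, 117, 118, 116, 120, 118, 116, 119, 116, 121, 115, 118, 120, 119, 118, 118, 112, 118, 129]
[131, 134, 130, 128, 134, 134, 135, 128, 110, 79, 81, 84, 84, 105, 110, 108, 112, 111, 111, 109, 112, 111, 112, 111, 114, 110, 112, 110, 112, 108, 127, 138]
[133, 134, 134, 136, 132, 137, 132, 134, 112, 92, 82, 81, 92, 102, 113, 109, 113, 111, 113, 115, 117, 115, 114, 115, 112, 114, 114, 114, 111, 113, 121, 134]
[135, 131, 133, 133, 131, 130, 133, 133, 120, 100, 83, 80, 91, 103, 116, 117, 116, 117, 118, 116, 117, 119, 116, 118, 118, 116, 119, 120, 118, 115, 115, 127]
```

View pics/e.png

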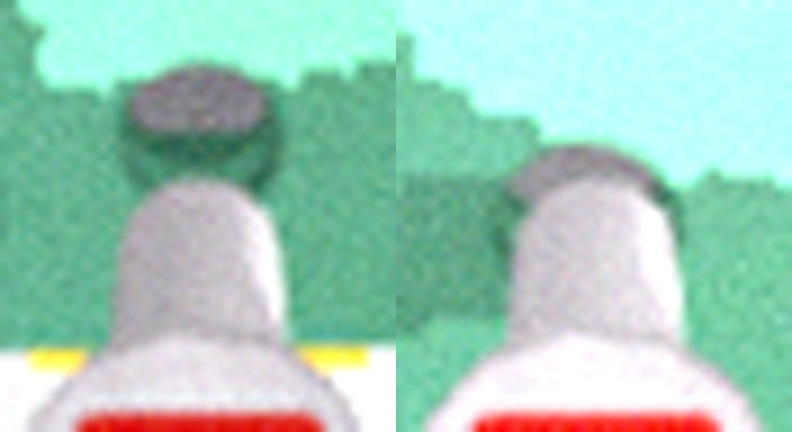

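The hole and nose are aligned to about 0.5 mm (hole top edge at row 200, nose edge at row 204.4, both centred at column 321.5). I'll start inserting gently.

move_arm:
  increments: [0, 0, 0, 0.003, 0, 0, 0, 0, 0, 0, 0.006, 0, 0, 0, 0, 0, 0, 0.009, 0, 0, 0, 0, 0, 0, 0.012, 0, 0, 0, 0, 0, 0, 0.015, 0, 0, 0, 0, 0, 0, 0.015, 0, 0, 0]

```text
time_s: 12.43
tcp_pos: [0.5613, -0.0966, 0.1681]
ee_rot: [[-0.576, -0.816, -0.041], [-0.024, -0.034, 0.999], [-0.817, 0.576, 0.0]]
wrist_force: [-0.2, 0.8, -1.7]
gripper_width: 0.182
```

```bash
python3 - <<'E'
from h import *
s=r.sense();D,A=sframe();print(s['time_s'],s['gripper_width'],A.T@s['wrist_force'],s['moment'],A.T@(s['tcp_pos']-D)*1000)
print(delta(dk([-18.9,107.7,130]),Rtilt())[:3])
im=r.capture('wrist');im=im[...,::-1].copy();cv2.imwrite('pics/w11.png',im);crop(im,270,140,110,100,7,'pics/w11c.png')
E
```

```text
12.4333 0.18162181317397946 [-0.82661707 -0.79426106 -1.52558589] [ 0.08416783 -1.46843763 -0.00843991] [-19.49954788 106.52877924 115.09199526]
[-0.04, 0.04, -0.2]
```

View pics/w11c.png

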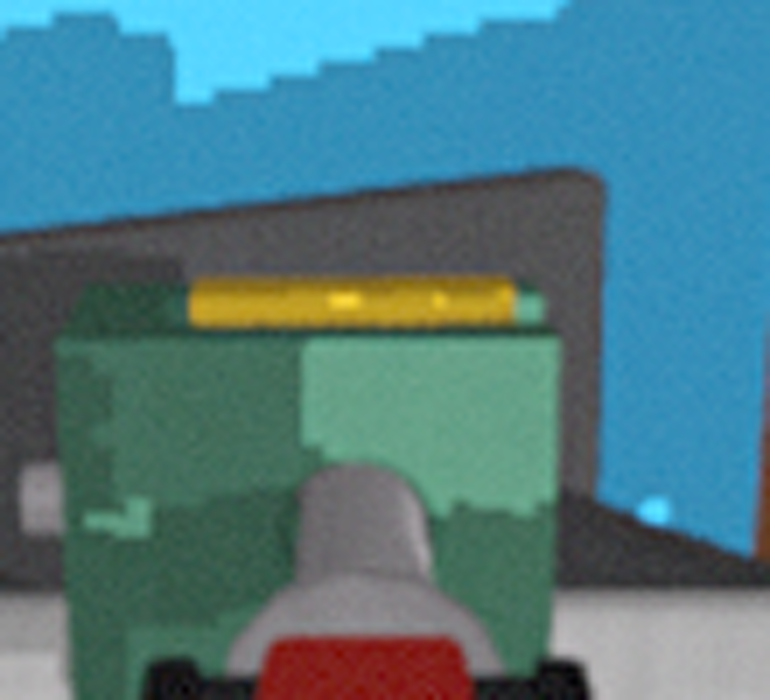

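The nose is in the hole (about 10 mm deep, no force, no slip in the grip). I'll continue.

move_arm:
  increments: [0, 0, 0, 0.004, 0, 0, 0, 0, 0, 0, 0.008, 0, 0, 0, 0, 0, 0, 0.012, 0, 0, 0, 0, 0, 0, 0.016, 0, 0, 0, 0, 0, 0, 0.02, 0, 0, 0, 0, 0, 0, 0.024, 0, 0, 0, 0, 0, 0, 0.024, 0, 0, 0]

```text
time_s: 13.07
tcp_pos: [0.5474, -0.0971, 0.1483]
ee_rot: [[-0.576, -0.816, -0.041], [-0.023, -0.034, 0.999], [-0.817, 0.576, 0.0]]
wrist_force: [0.3, -0.4, -1.7]
gripper_width: 0.179
```

```bash
python3 - <<'E'
from h import *
s=r.sense();D,A=sframe();print(s['time_s'],s['gripper_width'],A.T@s['wrist_force'],s['moment'],A.T@(s['tcp_pos']-D)*1000)
print(delta(dk([-18.9,107.7,130]),Rtilt())[:3])
im=r.capture('wrist');im=im[...,::-1].copy();cv2.imwrite('pics/w12.png',im);crop(im,270,140,110,100,7,'pics/w12c.png')
E
```

```text
13.0667 0.1792631055233222 [-1.26324537  0.39756897 -1.24545616] [ 0.02915121 -1.61728436 -0.0140053 ] [-19.43114781 106.51169363  90.89641499]
[-0.04, 0.05, -0.2]
```

View pics/w12c.png

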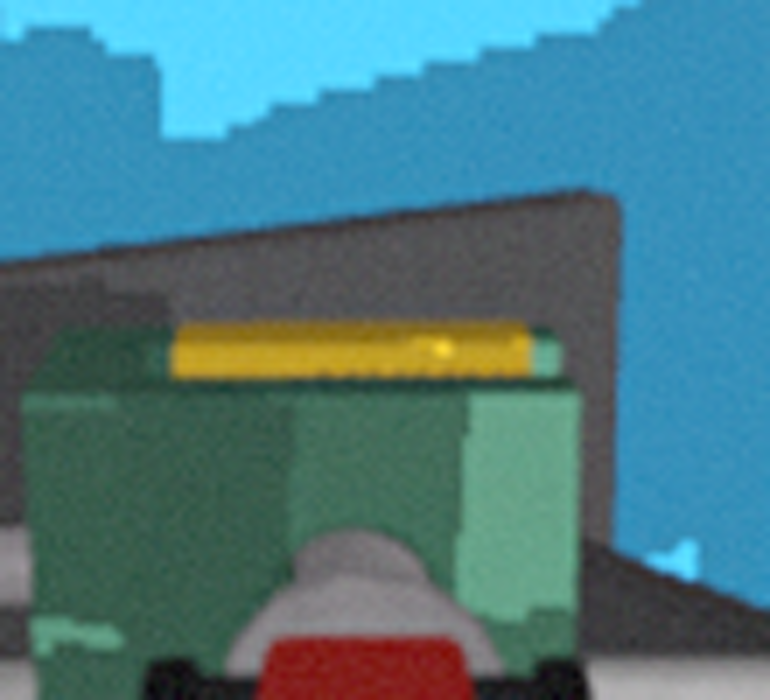

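move_arm:
  increments: [0, 0, 0, 0.004, 0, 0, 0, 0, 0, 0, 0.008, 0, 0, 0, 0, 0, 0, 0.012, 0, 0, 0, 0, 0, 0, 0.016, 0, 0, 0, 0, 0, 0, 0.02, 0, 0, 0, 0, 0, 0, 0.022, 0, 0, 0, 0, 0, 0, 0.024, 0, 0, 0, 0, 0, 0, 0.025, 0, 0, 0, 0, 0, 0, 0.025, 0, 0, 0]

```text
time_s: 13.87
tcp_pos: [0.5335, -0.0978, 0.1285]
ee_rot: [[-0.575, -0.817, -0.041], [-0.024, -0.034, 0.999], [-0.818, 0.576, 0.0]]
wrist_force: [0.9, -0.3, -1.7]
gripper_width: 0.182
```

```bash
python3 - <<'E'
from h import *
s=r.sense();D,A=sframe();print(s['time_s'],s['gripper_width'],A.T@s['wrist_force'],s['moment'],A.T@(s['tcp_pos']-D)*1000)
im=r.capture('wrist');im=im[...,::-1].copy();cv2.imwrite('pics/w13.png',im);crop(im,270,140,110,100,6,'pics/w13c.png')
E
```

```text
13.8667 0.18160353113024993 [-1.71293635  0.33772865 -0.84979819] [ 0.02321401 -1.64527548  0.01890339] [-19.38610216 106.54982721  66.66623728]
```

View pics/w13c.png

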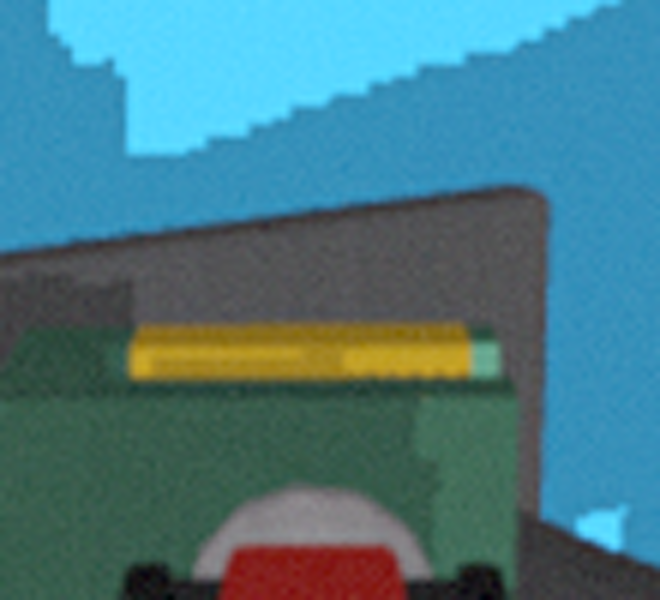

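The collar is about 1 mm above the fork. I'll press on until force shows.

move_arm:
  increments: [0, 0, 0, 0.001, 0, 0, 0, 0, 0, 0, 0.002, 0, 0, 0, 0, 0, 0, 0.003, 0, 0, 0, 0, 0, 0, 0.003, 0, 0, 0]

```text
time_s: 14.25
tcp_pos: [0.5331, -0.0978, 0.1279]
ee_rot: [[-0.573, -0.819, -0.043], [-0.025, -0.034, 0.999], [-0.819, 0.573, -0.001]]
wrist_force: [3.8, 1.5, 4.9]
gripper_width: 0.18
```

```bash
python3 - <<'E'
from h import *
s=r.sense();D,A=sframe();print(s['time_s'],s['gripper_width'],A.T@s['wrist_force'],s['moment'],A.T@(s['tcp_pos']-D)*1000)
E
```

```text
14.25 0.17985588409270417 [-0.35067832 -1.33638383  6.28432206] [ 0.40543005 -1.00573372 -0.20216118] [-19.38494294 106.60210201  65.94138072]
```

It has seated: 6 N at a TCP height of 65.9 mm, against 65.6 predicted. Now I'll release and back off.

move_arm:
  increments: [0, 0, 0, -0.001, 0, 0, 0, 0, 0, 0, -0.001, 0, 0, 0.06, 0, 0, 0, -0.001, 0, 0, 0.06, 0, 0, 0, -0.001, 0, 0, 0.06, 0, 0, 0, -0.001, 0, 0, 0.06, 0, 0, 0, -0.001, 0, 0, 0.06, 0, 0, 0, -0.001, 0, 0, 0.06, 0, 0, 0, -0.001, 0, 0, 0.06]

```text
time_s: 14.92
tcp_pos: [0.5323, -0.0979, 0.1269]
ee_rot: [[-0.576, -0.817, -0.041], [-0.024, -0.034, 0.999], [-0.817, 0.576, 0.0]]
wrist_force: [0.1, 0.2, -0.3]
gripper_width: 0.623
```

```bash
python3 - <<'E'
from h import *
s=r.sense();D,A=sframe();print(s['time_s'],s['gripper_width'],A.T@s['wrist_force'],A.T@(s['tcp_pos']-D)*1000)
im=r.capture('wrist');im=im[...,::-1].copy();cv2.imwrite('pics/w14.png',im)
E
```

```text
14.9167 0.6234802096360834 [-0.23786637 -0.17381906 -0.14972769] [-19.29929379 106.62741508  64.66164653]
```

View pics/w14.png

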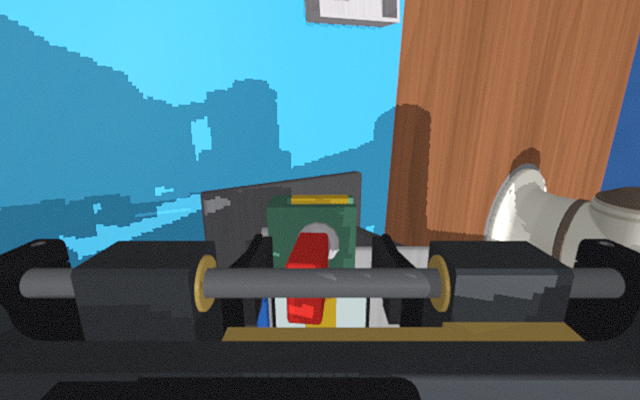

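The pin is free and leans a little downhill within the hole's clearance. I'll back off along the axis and check it.

move_arm:
  increments: [0, 0, 0, -0.015, 0, 0, 0.06, 0, 0, 0, -0.035, 0, 0, 0.06, 0, 0, 0, -0.06, 0, 0, 0.06, 0, 0, 0, -0.09, 0, 0, 0.06, 0, 0, 0, -0.12, 0.01, 0, 0.06, 0, 0, 0, -0.14, 0.02, 0.03, 0.06, 0, 0, 0, -0.14, 0.02, 0.05, 0.06, 0, 0, 0, -0.14, 0.02, 0.05, 0.06, 0, 0, 0, -0.14, 0.02, 0.05, 0.06]

```text
time_s: 15.72
tcp_pos: [0.5945, -0.0443, 0.2531]
ee_rot: [[-0.575, -0.817, -0.043], [-0.024, -0.035, 0.999], [-0.818, 0.576, 0.0]]
wrist_force: [0.2, -0.3, -0.8]
gripper_width: 0.696
```

```bash
python3 - <<'E'
from h import *
s=r.sense();D,A=sframe();print(s['time_s'],s['gripper_width'],A.T@s['wrist_force'],A.T@(s['tcp_pos']-D)*1000)
np.savez('w15.npz',*cam('wrist'));im=r.capture('wrist');im=im[...,::-1].copy();cv2.imwrite('pics/w15.png',im);crop(im,230,60,160,140,5,'pics/w15c.png')
cv2.imwrite('pics/s15.png',r.capture('side')[...,::-1]);crop(cv2.imread('pics/s15.png'),300,130,120,100,6,'pics/s15c.png')
E
```

```text
15.7167 0.6957933009941663 [-0.59947549  0.31251884 -0.54820703] [  0.26099217  55.71314964 204.99749055]
```

View pics/w15c.png

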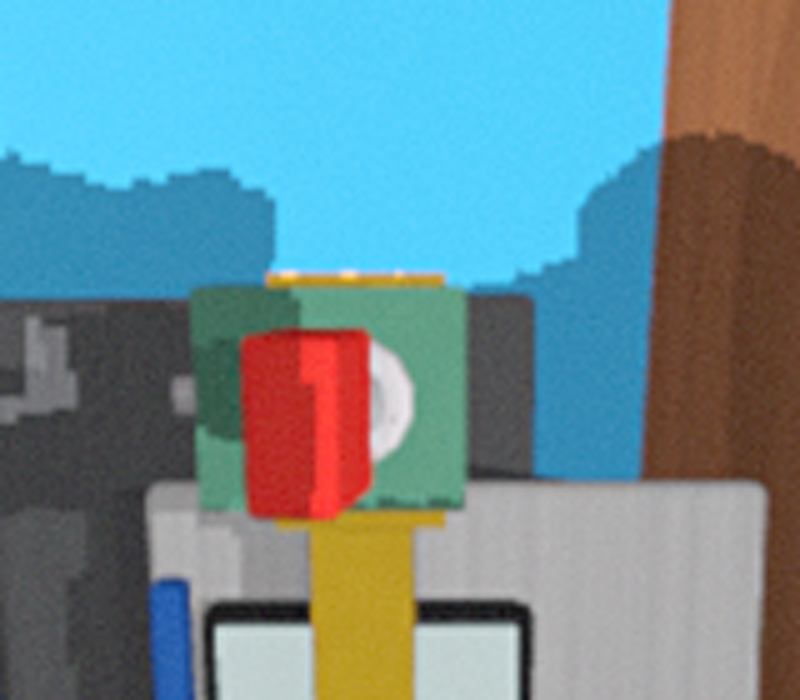

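View pics/s15c.png

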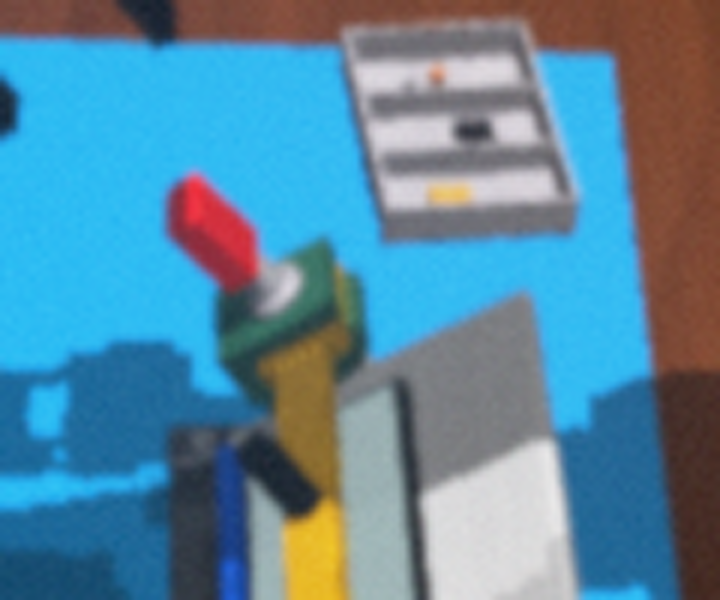

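The wrist crop shows the pin leaning downhill in its clearance. I'll measure the lean from the handle's top face centre, about crop (292,427), and the collar's right edge at crop (413,403).

```bash
python3 - <<'E'
from h import *
z=np.load('w15.npz');C=(z['arr_0'],z['arr_1'],z['arr_2']);D,A=sframe()
def plane(C,u,v,hgt):
    o,d=ray(C,u,v);o=A.T@(o-D)*1000;d=A.T@d;return (o+d*(hgt-o[2])/d[2]).round(2)
f=lambda x,y:(230+x/5-.4,60+y/5-.4)
for n,p in(('tl',(243,338)),('bl',(249,517)),('br',(338,519)),('tr?',(334,332)),('c',(292,427))):print(n,plane(C,*f(*p),95))
print('collar right',plane(C,*f(413,403),39),'collar right pt at 38-40',plane(C,*f(413,403),40))
print('fork corners',plane(C,*f(190,287),34),plane(C,*f(467,289),34),plane(C,*f(467,508),34),plane(C,*f(200,508),34))
im=cv2.imread('pics/w15.png');hs=cv2.cvtColor(im,cv2.COLOR_BGR2HSV)
S=cam('side');g=lambda x,y:(300+x/6-.4,130+y/6-.4)
W=C
print('tri top', A.T@(tri(S,g(196,180),W,f(292,427))[0]-D)*1000)
cv2.imwrite('pics/w15d.png',cv2.resize(im[110:180,270:330],None,fx=9,fy=9,interpolation=cv2.INTER_CUBIC))
# bar
y=cv2.inRange(hs,np.array((18,150,60)),np.array((32,255,255)))
for v in(172,190,210,225):
    x=np.where(y[v,230:380])[0]+230
    if len(x): print(v,(plane(C,x.min(),v,24)+plane(C,x.max()+1,v,24))/2)
E
```

```text
tl [-34.59 120.01  95.  ]
bl [-34.64  91.12  95.  ]
br [-19.91  90.78  95.  ]
tr? [-19.94 120.95  95.  ]
c [-27.11 105.86  95.  ]
collar right [ -8.75 105.32  39.  ] collar right pt at 38-40 [ -8.72 105.4   40.  ]
fork corners [-52.46 127.35  34.  ] [  1.9  126.98  34.  ] [ 1.95 83.88 34.  ] [-52.39  83.9   34.  ]
tri top [-22.73874171 107.73669948 100.41762872]
172 [-19.66   71.005  24.   ]
190 [-19.975  51.44   24.   ]
210 [-19.785  28.98   24.   ]
225 [-19.5   11.61  24.  ]
```

View pics/w15d.png

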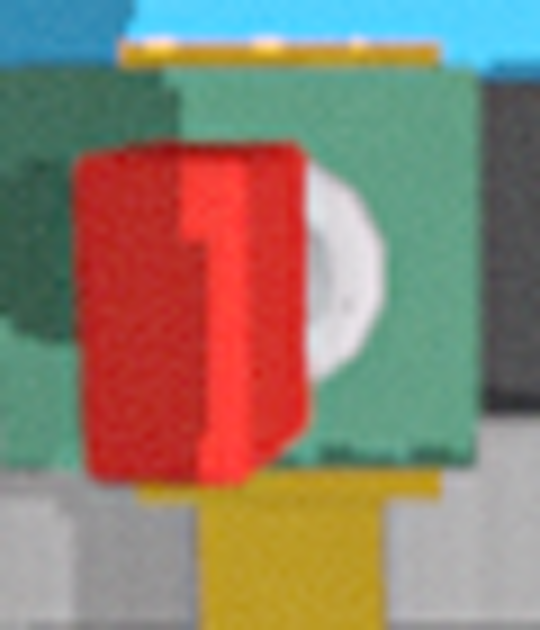

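The measured lean is about 0.098 rad. The hole clearances alone cap it at (1 + 1.75)/30 ≈ 0.092 rad, so it is at its mechanical limit and under the 0.12 allowed. One more look will show whether it is at rest and whether the loose things stayed put.

move_arm:
  increments: [0, 0, 0, -0.02, 0, 0, 0.06, 0, 0, 0, -0.02, 0, 0, 0.06, 0, 0, 0, -0.02, 0, 0, 0.06, 0, 0, 0, -0.02, 0, 0, 0.06, 0, 0, 0, -0.02, 0, 0, 0.06, 0, 0, 0, -0.02, 0, 0, 0.06]

```text
time_s: 16.32
tcp_pos: [0.6056, -0.045, 0.2687]
ee_rot: [[-0.577, -0.816, -0.041], [-0.024, -0.033, 0.999], [-0.817, 0.577, 0.0]]
wrist_force: [0.2, -0.6, 0.2]
gripper_width: 0.691
```

```bash
python3 - <<'E'
from h import *
s=r.sense();D,A=sframe();print(s['time_s'],A.T@s['wrist_force'],A.T@(s['tcp_pos']-D)*1000,s['joint_velocities'].round(2))
a=cv2.imread('pics/s15.png');b=r.capture('side')[...,::-1].copy();cv2.imwrite('pics/s16.png',b)
d=cv2.absdiff(a,b).max(2);print('side diff at pin',d[155:185,325:355].max(),(d[155:185,325:355]>40).sum(), 'ref noise',d[230:260,225:255].max())
t0=cv2.imread('pics/side0.png')
for n,(x0,y0,x1,y1) in dict(tray=(350,130,400,165),driver=(255,215,290,280),flux=(230,310,268,365),phone=(215,188,255,240)).items():
    q=cv2.absdiff(t0,b)[y0:y1,x0:x1].max(2);print(n,(q>60).sum())
f=b.copy();crop(f,200,120,230,260,2.3,'pics/s16c.png')
E
```

```text
16.3167 [-0.00278697  0.59593451  0.29226471] [2.15451796e-01 5.68579130e+01 2.24163463e+02] [ 0.15 -0.07  0.38  0.1  -0.05  0.  ]
side diff at pin 92 32 ref noise 117
tray 7
driver 867
flux 0
phone 444
```

View pics/s16c.png

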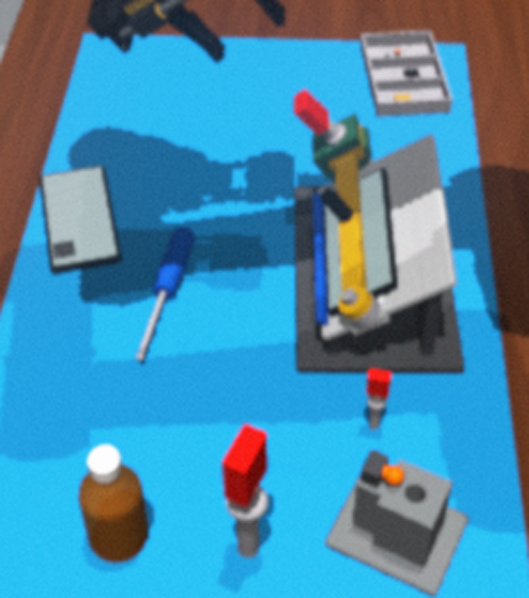

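The screwdriver and old phone are where they were; the pixel differences there are the arm's shadow. I'll check that the red handle's position is steady, then hand in.

```bash
python3 - <<'E'
from h import *
def c(im):
    h=cv2.cvtColor(im,cv2.COLOR_BGR2HSV);m=(((h[...,0]<6)|(h[...,0]>172))&(h[...,1]>130)&(h[...,2]>90))[150:185,320:350];y,x=np.nonzero(m);return x.mean()+320,y.mean()+150,m.sum()
b=r.capture('side')[...,::-1].copy();p,q,w=c(cv2.imread('pics/s15.png')),c(cv2.imread('pics/s16.png')),c(b);print(p,q,w)
if abs(p[0]-w[0])<.5 and abs(p[1]-w[1])<.5: print(r.finish_job())
E
```

```text
(np.float64(335.5138888888889), np.float64(168.56944444444446), np.int64(144)) (np.float64(335.36054421768705), np.float64(168.47619047619048), np.int64(147)) (np.float64(335.25850340136054), np.float64(168.42857142857142), np.int64(147))
the job is handed in; nothing more can be done
None
```

I swung the bar to its stop, pulled the pin from its holder and seated it through the fork and the bar's eye. I then let go and handed the job in at about 16 s; no verdict is reported.

**Bar:** After my last move on it, its centreline lay within about 0.3 mm of the closed line along its length. The push force had risen to 18 N with no further motion.

**Pin seating:** The collar met the fork with 6 N at 65.9 mm tool height, where 65.6 mm was predicted. The handle stayed within about 0.3 pixel over three side views (about 0.65 s) after release, so I take the pin to be at rest.

**Weakest check:** After release the pin tipped downhill within the hole's play. I measured about 0.098 rad of lean, against the 0.12 rad allowed. That is slightly more than the 0.092 rad the stated clearances should permit, and I put the difference down to about ±1 mm of pixel error. Its origin sits roughly 1–2 mm downhill of the hole's centre.

**Surroundings:** The tray, bottle, old phone and screwdriver look unmoved in the last side view; the pixel changes near the phone and screwdriver are the arm's shadow. The gripper was well clear of everything, with no contact force.

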